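# Set up a grow lamp on its kickstand and bring the seedling tray to it

## Robot

A 7-joint arm with a two-finger parallel gripper is mounted at the origin on the work surface. World frame = base frame: x ahead of the robot, y to its left, z up, the work surface at z = 0. Lengths are in m, angles in rad, forces in N, time in s.
With the tool pointing down it reaches from about 0.4 to 0.85 m from the base axis. Payload 6.9 kg.
Tool frame: the origin (TCP) lies between the finger pads; the fingertips stand 11 mm ahead of it and the grasp point (between the pads) lies 8 mm behind it; x points along the fingers, y is the direction in which the jaws open and shut, and the axes are right-handed (so a half turn about x gives the same grasp; the last joint's range is limited). The gripper opens to 85 mm and grips with 20 to 120 N. Pads are 22 mm wide; open, the fingers measure 114 mm over their backs; the gripper's body (76 mm by 85 mm) begins 54 mm behind the grasp point. The pads swing forward as they close: fully open they stand 13 mm farther back than shut.
Start: joints at [1.325, 0.507, -0.238, 1.5, 0.126, 1.149, -0.155], TCP at [0.215, -0.587, 0.242] pointing down, gripper open.
Joint ranges: [-3.08, 3.08], [-0.24, 2.05], [-1.43, 1.35], [0, 2.5], [-1.52, 4.66], [0.17, 1.96], [-2.89, 2.89]. Speed limits (rad/s): [2.39, 2.39, 3.14, 3.14, 3.14, 3.14, 3.14].

## Interface

Orientations are given as a unit quaternion [w, x, y, z].
In Python, from rig import readout, imaging, bot gives the robot as it stands. The module is installed in compiled form; this text tells all that it offers.
- The arm moves only by the shell command python3 -m inch 'ROWS'. ROWS is JSON, a list of rows, each a list of 7 numbers: the turn, a rotation vector about the tool's x, y, z in degrees, then the shift along the tool's x, y, z in m, then the opening in per cent of the stroke, from 0 (shut) to 100 (fully open). In form: [[rx, ry, rz, tx, ty, tz, hand], ...]. A call has 1 to 12 rows; each row shifts and turns the commanded pose from where the row before left it, along the tool's axes as they then stand; what a row does not reach is not made up. A row lasts 1/12 s, in which the tool goes at most 41.7 mm and 7.16 degrees, less where a joint would pass 70% of its speed; a pose out of reach is approached as far as the arm can. A call is refused whole if a number of a shift passes 0.0417 or a number of a turn 7.16, either way. A call with a gripper value outside its range is refused whole. The fingers move at their own pace and stop on an object; the grip force is fixed at half the most. Time passes only in rows, so rows that do not move let the fingers close. It gives the time, the measured TCP pose, the force and the opening at its end, in the units of the state.
- readout.get_obs(): the state, without advancing time (a new reading comes with each control period).
- imaging.get_image(name): name is "scene" or "top" or "wrist"; returns a dict with "image" (420x560x3 uint8, red, green, blue), "depth" (420x560 float32, m along the optical axis (not along the pixel's ray), 0 where there is no reading), "mtx" (3x3 intrinsics, pixels), "position" and "attitude" of the camera in the world. Camera axes: x right, y down, z forward; pixel columns grow to the right and rows downward; lengths in m; the calibration is good to about 2 mm. A picture is of the moment at which its call begins.
- bot.job_done(): hands the job in, once; it reports no verdict.
The state is a dict: "clock": time; "q": joint angles; "qd": joint speeds; "joint_torque": joint torques, N m; "position": TCP position; "tool_rot": TCP orientation; "force": force on the tool from outside, world axes, zero at the start; "torque": the same for the moment, N m; "grip_width": finger opening in m.
Only numpy, scipy, OpenCV 4.12 (cv2) and the standard library are available. Lean on these libraries where they do the work, as an engineer would, in place of code of your own. Each camera call takes 0.05 s, during which the arm holds its last target.

## Task

Set up the flat grow lamp for the seedlings: while it lies on its face, turn the timer dial on its back to 12 and swing its kickstand out as far as it goes (the orange thumb lever opens it), then stand the lamp up on its rubber foot rail and let it back gently until it leans on the kickstand and stays there by itself. Then slide the green seedling tray along the table until it sits squarely and centrally in front of the lamp's light face, no more than about 5 cm from the foot rail but not touching the lamp. Leave the other things on the table where they are.

Things in the scene. Friction and masses are not known exactly. Their poses are not given: they have to be found in the camera images.
- lamp: Flat LED grow lamp, silver, 170 x 220 x 22 mm, 0.8 kg, loose, lying on its light face. Origin: centre of that face. x: to its upper edge (with the handle), y: along its width, z: out of its back (up at the start). Casing's upper edge at x = 85 mm. On the back: kickstand in the middle (y within 31 mm, to z = 34 mm), dial on the -y side, low black driver box (to z = 32 mm) on the +y side.
- lamp_handle (a point): Middle of the carrying handle's bar, beyond the upper edge: black, round, 14 mm thick, along y, 110 mm free, axis at x = 123, z = 26 mm of the lamp, 38 mm clear of the casing. Fingers can close on it from above (26 mm over the table; about 195 mm when standing); the lamp can swing in the fingers about this bar.
- lamp_foot (a point): Middle of the axis of the foot rail, the black rubber lower edge: a 22 mm round bar along y at x = -74, z = 11 mm. Standing, the rail is on the table, the lamp leans 17 degrees to its back on the kickstand's foot (90 mm behind the rail), 107 degrees from lying, so past the vertical; the light face looks where x pointed before, to the tray.
- kickstand (a joint): Angle of the kickstand, rad: 0 folded flat on the back, 0.62 fully out at its stop. A dark steel leg 120 mm long, hinged on an axis along the lamp's y at x = 45, z = 28 mm; its free end, by the foot rail, lifts off the back as it opens. Light friction (0.04 N m) holds it where it is left. Only fully out does it carry the lamp; else it folds up.
- kickstand_hinge (a point): Middle of the kickstand's hinge axis.
- kickstand_lever (a point): Tip of the orange thumb lever, the kickstand's short arm beyond the hinge: 40 mm wide (y), 36 mm long, sloping up 30 degrees to the handle when folded (tip 31 mm past the hinge, 18 mm above it, its 8 mm round end 50 mm over the table). Pressed down with a closed fingertip (3 to 7 N) till it stops, tip 4 mm below hinge level, it swings the leg right out.
- dial (a joint): Timer dial, rad: 0.0 at the mark 4, 0.5 at 8, 1.0 at 12, 1.5 at 16; grows clockwise as seen from above on the lying lamp's back. It clicks into a detent at each mark; 0.03 to 0.05 N m to turn. Starts at 4 or 8.
- dial_center (a point): Middle of the dial, half-way up, at x = -12, y = -66, z = 35 mm of the lamp: black knurled round knob, 54 mm diameter, 25 mm high (top at z = 47 mm), white pointer line on top. 4, 8, 12, 16 are printed clockwise round its +x side; 12 is 0.25 rad clockwise from the lamp's +x direction.
- tray: Green seedling tray, 120 mm deep (its x) x 180 mm long (its y) x 45 mm high, sprouts to about 85 mm, 0.55 kg, loose; origin at the centre of its underside. It stands beyond the lamp's handle, a long side to the lamp, its x roughly along the lamp's x. Straight walls: push it low down, e.g. with both open fingers on the far long side.
- tray_center (a point): Centre of the tray, half-way up (22 mm over the table).
- herb_pot: Terracotta pot with chives, 96 mm across, 85 mm high, bystander.
- spray_bottle: White spray bottle with green head, 72 mm across, 190 mm high, bystander.
- trowel: Hand trowel with wooden handle, 250 mm long, lying flat, bystander.
- vase: Glass vase with a sprig, 60 mm across, 130 mm high, bystander.
- pot_stack: Stack of black plastic pots, 84 mm across, 112 mm high, bystander.
- dibber: Wooden dibber, 160 mm long, 31 mm thick, lying flat, bystander.
- label_box: Yellow box of white plant labels, 75 x 110 x 85 mm, bystander.
Things that resemble listed ones, but are neither listed nor needed, are in the scene too. What is shaped like the tray but blue or pink is not meant.

How it is judged:
On the way, in this order (a step that is already met when the one before it is completed fails the run):
1. the dial is at 12 and the kickstand fully out while the lamp still lies on its face (value of joint dial between 0.85 and 1.15 rad and value of joint kickstand above 0.55 rad and angle between lamp's own z axis and vertical below 0.15 rad and height (world z) of lamp_handle below 0.05 m), for 0.2 s.
2. the lamp stands by itself on its foot rail and kickstand (value of joint kickstand above 0.55 rad and angle between lamp's own x axis and vertical between 0.2 and 0.42 rad and height (world z) of lamp_foot below 0.02 m and height (world z) of lamp_handle between 0.175 and 0.21 m and contact force between lamp and the fingers below 0.2 N and linear speed of lamp below 0.02 m/s), for 0.3 s.
At the end, for the whole second after the job is handed in: Dial at 12 (±0.15 rad). Lamp at rest by itself on foot rail and opened kickstand (>0.55 rad), leaning back 11-24°. Tray flat, at rest, before the light face: centre within 145 mm of the foot rail's middle and 45 mm of the lamp's centre line, within 0.26 rad of square, not touching the lamp (all of step 2 and value of joint dial between 0.85 and 1.15 rad and horizontal distance between tray_center and lamp_foot below 0.145 m and y of tray_center in the frame of lamp between -0.045 and 0.045 m and z of tray_center in the frame of lamp below -0.03 m and angle between the y axis of tray and the y axis of lamp, either way round below 0.26 rad and angle between tray's own z axis and vertical below 0.05 rad and height (world z) of tray_center below 0.03 m and contact force between tray and lamp below 0.1 N and linear speed of tray below 0.01 m/s).
It fails at once if a bystander is moved (more than 30 mm) or knocked over (distance of any of herb_pot, spray_bottle, trowel, vase, pot_stack, dibber, label_box from where it was at the start of the episode above 0.03 m or angle between any of herb_pot, spray_bottle, trowel, vase, pot_stack, label_box's own z axis and vertical above 0.4 rad).
It fails at once if the lamp is dropped or flung over (turns faster than 3 rad/s) (angular speed of lamp above 3 rad/s).
It fails at once if the seedling tray is tipped or lifted off the table (angle between tray's own z axis and vertical above 0.35 rad or height (world z) of tray_center above 0.05 m).
It also fails if it takes over 72 s, if anything falls off the work surface, if the arm or the gripper's body presses on something with over 40 N, if the wrist force passes 120 N, or if a joint passes its speed limit or range.

## Working session

There is one attempt and no reset: what is moved stays moved. The work goes in short steps, Python scripts to look and compute and a shell command to move; the robot and the scene stay as the last step left them, time stands still between calls to the robot, and variables do not carry over. Pictures are saved under pics/ and viewed, and the job is handed in when it is done.

```bash
mkdir -p pics; ls; cat > h.py <<'E'
import numpy as np, cv2
from rig import readout, imaging, bot
from scipy.spatial.transform import Rotation as R
def rot(q): return R.from_quat([q[1],q[2],q[3],q[0]])
def cam(n,f=None):
    d=imaging.get_image(n)
    if f: cv2.imwrite('pics/'+f,cv2.cvtColor(d['image'],cv2.COLOR_RGB2BGR))
    return d
def pts(d):
    K=d['mtx'];z=d['depth'];v,u=np.mgrid[:z.shape[0],:z.shape[1]]
    P=np.stack([(u-K[0,2])/K[0,0]*z,(v-K[1,2])/K[1,1]*z,z],-1)
    a=np.array(d['attitude'])
    Rm=rot(a).as_matrix() if a.size==4 else a.reshape(3,3)
    W=P@Rm.T+np.array(d['position']); W[z==0]=np.nan
    return W
def st():
    o=readout.get_obs(); 
    print('t',round(o['clock'],2),'p',np.round(o['position'],4),'R',np.round(rot(o['tool_rot']).as_matrix(),3).tolist(),'F',np.round(o['force'],1),'M',np.round(o['torque'],2),'g',round(o['grip_width'],4),'q',np.round(o['q'],2))
    return o
E
python3 - <<'E'
from h import *
st()
for n in('scene','top','wrist'):
    d=cam(n,n+'0.png'); W=pts(d); np.savez('pics/'+n+'0.npz',W=W,I=d['image']); print(n,d['position'],d['attitude'])
E
```

```text
pics
t 0.0 p [ 0.2146 -0.5865  0.2414] R [[-0.001, 0.344, -0.939], [0.002, -0.939, -0.344], [-1.0, -0.002, 0.0]] F [-0.5  0.9  1. ] M [-0.01 -0.02  0.01] g 0.0853 q [ 1.33  0.51 -0.24  1.5   0.13  1.15 -0.15]
scene [ 1.50709046 -0.62590916  0.92889745] [-0.39124509  0.77994296  0.43061275 -0.23062723]
top [ 0.36710354 -0.0131626   1.59866729] [ 0.03242533 -0.70511094  0.70731928 -0.03829623]
wrist [ 0.28926554 -0.5601811   0.37178933] [ 0.12697274  0.80973073 -0.56590696 -0.08923774]
```

View pics/scene0.png

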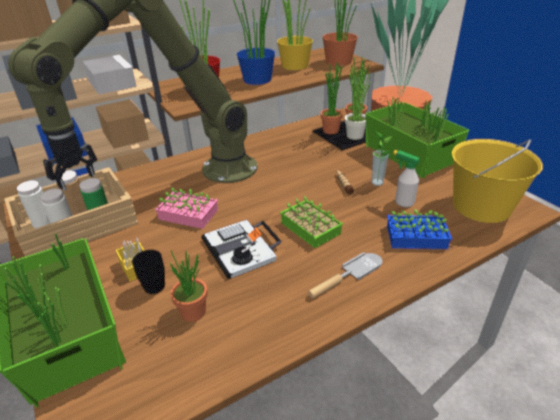

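View pics/top0.png

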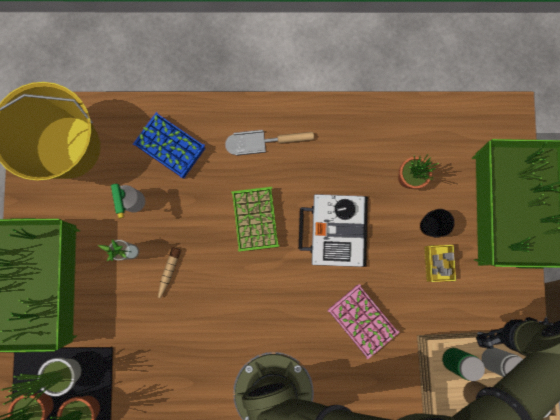

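View pics/wrist0.png

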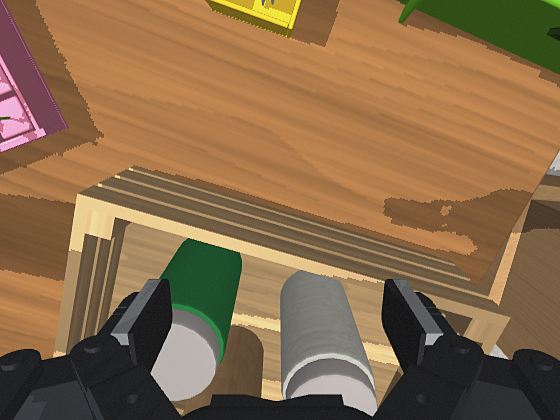

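The scene camera shows the lamp at about (240,247), the green tray at (311,221), and the pot, label box and pot stack to its left. In the top view the lamp is at (340,230), with its handle at (305,228) on the left and the dial at (345,208). The tray is at (256,218) and the pink lookalike at (363,320). Next I'll measure positions from the point cloud.

```bash
python3 - <<'E'
import numpy as np,cv2
D=np.load('pics/top0.npz');W=D['W'];I=D['I']
for u,v in[(340,230),(305,228),(345,208),(256,218),(320,229),(337,252),(363,320),(415,172),(437,222),(441,262),(272,141),(168,272),(316,197),(364,197),(316,264),(364,264),(300,300)]:
    print((u,v),np.round(W[v,u],3),I[v,u])
c=cv2.resize(cv2.cvtColor(I[170:290,220:390],cv2.COLOR_RGB2BGR),None,fx=4.5,fy=4.5,interpolation=cv2.INTER_CUBIC)
cv2.imwrite('pics/c0.png',c)
# casing by colour: bright pixels height 0.015-0.03
m=(I.min(-1)>150)&(W[...,2]>.012)&(W[...,2]<.035); m[:170]=0;m[290:]=0;m[:,:300]=0;m[:,390:]=0
P=W[m][:,:2].astype(np.float32);r=cv2.minAreaRect(P);print('case',r,cv2.boxPoints(r).round(3).tolist(),np.median(W[m][:,2]),m.sum())
h=cv2.cvtColor(I,cv2.COLOR_RGB2HSV)
m=(W[...,2]>.03)&(W[...,2]<.06);m[:175]=0;m[265:]=0;m[:,:225]=0;m[:,285:]=0
m&=(h[...,0]>30)&(h[...,0]<85)&(h[...,1]>100)
P=W[m][:,:2].astype(np.float32);r=cv2.minAreaRect(P);print('tray',r,cv2.boxPoints(r).round(3).tolist(),np.median(W[m][:,2]),m.sum())
E
```

```text
(340, 230) [ 0.494 -0.208  0.035] [78 77 83]
(305, 228) [ 0.503 -0.102  0.002] [92 63 39]
(345, 208) [ 0.56  -0.221  0.056] [152 149 149]
(256, 218) [0.529 0.05  0.061] [ 97 137  60]
(320, 229) [ 0.496 -0.145  0.045] [119  62  30]
(337, 252) [ 0.426 -0.198  0.028] [97 97 99]
(363, 320) [ 0.221 -0.272  0.041] [173 113 135]
(415, 172) [ 0.661 -0.425  0.105] [27 55 14]
(437, 222) [ 0.521 -0.52  -0.002] [12  8  8]
(441, 262) [ 0.394 -0.502  0.079] [127 122 116]
(272, 141) [0.78  0.002 0.012] [92 83 74]
(168, 272) [0.367 0.32  0.028] [178 146 103]
(316, 197) [ 0.598 -0.136  0.024] [184 187 188]
(364, 197) [ 0.598 -0.286  0.021] [128 129 129]
(316, 264) [ 0.39  -0.134  0.023] [177 174 175]
(364, 264) [ 0.389 -0.281  0.025] [31 31 31]
(300, 300) [ 0.279 -0.084  0.004] [137  93  57]
case ((0.49535560607910156, -0.2031683772802353), (0.15528951585292816, 0.21797333657741547), 87.72213745117188) [[0.382999986410141, -0.2759999930858612], [0.6010000109672546, -0.2849999964237213], [0.6069999933242798, -0.12999999523162842], [0.38999998569488525, -0.12099999934434891]] 0.02199000542652918 1835
tray ((0.5296648740768433, 0.05498926341533661), (0.18732382357120514, 0.12289421260356903), 6.708560943603516) [[0.42899999022483826, 0.10499999672174454], [0.4440000057220459, -0.017000000923871994], [0.6299999952316284, 0.004999999888241291], [0.6159999966621399, 0.12700000405311584]] 0.04227191446742373 569
```

View pics/c0.png

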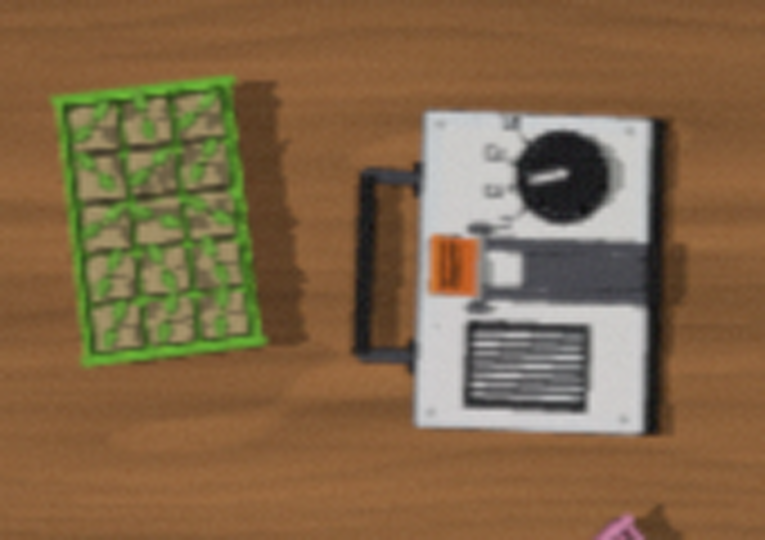

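```bash
cat >> h.py <<'E'
def go(p,yaw_y=None):
    """displacement to world point p in present tool axes; rx to bring tool y to azimuth (deg, mod 180)"""
    o=st(); Rm=rot(o['tool_rot']).as_matrix()
    print('tool shift',np.round(Rm.T@(np.array(p)-o['position']),4))
    if yaw_y is not None:
        a=np.degrees(np.arctan2(Rm[1,1],Rm[0,1])); dd=(a-yaw_y+90)%180-90
        print('az',round(a,1),'rx',round(dd,1))
E
python3 -m inch '[[0,0,0,0,-0.018,-0.037,80],[0,0,0,0,-0.018,-0.037,80],[0,0,0,0,-0.018,-0.037,80],[0,0,0,0,-0.018,-0.037,80],[0,0,0,0,-0.018,-0.037,80],[0,0,0,0,-0.018,-0.037,80],[0,0,0,0,-0.018,-0.037,80],[0,0,0,0,-0.018,-0.037,80],[0,0,0,0,-0.018,-0.037,80],[0,0,0,0,-0.018,-0.037,80],[4,0,0,0,0,0,80],[4,0,0,0,0,0,80]]'
python3 - <<'E'
from h import *
go([.5605,-.225,.25],-77.9)
for n in('wrist',):
    d=cam(n,n+'1.png'); W=pts(d); np.savez('pics/'+n+'1.npz',W=W,I=d['image']); print(n,d['position'],d['attitude'])
E
```

```text
clock: 1.15
position: [0.5026, -0.2873, 0.242]
tool_rot: [0.075, 0.703, 0.076, -0.703]
force: [-0.5, -0.2, -0.9]
grip_width: 0.0686
t 1.15 p [ 0.5026 -0.2873  0.242 ] R [[0.0, 0.213, -0.977], [0.002, -0.977, -0.213], [-1.0, -0.002, -0.001]] F [-0.5 -0.2 -0.9] M [-0.08  0.07  0.01] g 0.0686 q [ 0.66  0.44 -0.28  1.63  0.13  1.1  -1.01]
tool shift [-0.0079 -0.0486 -0.0699]
az -77.7 rx 0.2
wrist [ 0.58010155 -0.27120784  0.37228236] [ 0.12026867  0.7693388  -0.6198172  -0.09736473]
```

View pics/wrist1.png

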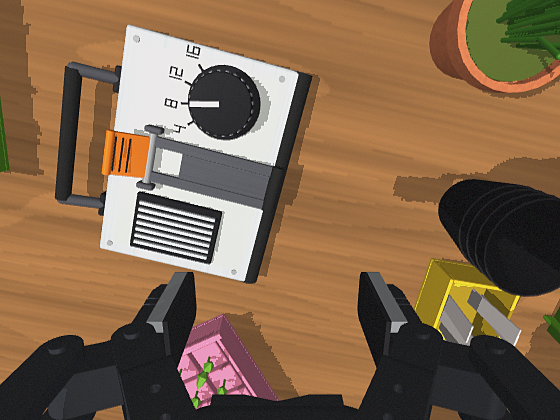

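The wrist view shows the dial at (224,102) with its pointer at 8, the lever at (125,153), the handle bar at x≈68, and casing corners at (127,26) and (100,248).

```bash
python3 - <<'E'
import numpy as np,cv2
D=np.load('pics/wrist1.npz');W=D['W'];I=D['I']
for n,(u,v) in dict(c1=(129,30),c2=(103,245),c3=(245,279),c4=(306,74),dial=(224,102),dialL=(190,102),dialR=(259,102),dialT=(224,66),dialB=(224,139),bar=(68,135),bar2=(72,85),bar3=(64,185),lever=(108,150),rail=(285,170)).items():
    print(n,np.round(W[v,u],4))
m=(W[...,2]>.041)&(W[...,2]<.056); m[:50]=0;m[150:]=0;m[:,:180]=0;m[:,275:]=0
P=W[m]; print('dial top',P[:,:2].min(0),P[:,:2].max(0),np.median(P,0), cv2.minEnclosingCircle(P[:,:2].astype(np.float32)))
m=(W[...,2]>.018)&(W[...,2]<.026)&(I.min(-1)>140); m[:,330:]=0
r=cv2.minAreaRect(W[m][:,:2].astype(np.float32));print(r,cv2.boxPoints(r).round(4).tolist())
m=(W[...,2]>.02)&(W[...,2]<.045);m[:,90:]=0;m[:90]=0;m[180:]=0;m[:,:40]=0
P=W[m];print('bar',P.mean(0),P.max(0));vx=cv2.fitLine(P[:,:2].astype(np.float32),2,0,.01,.01).ravel();print(vx)
E
```

```text
c1 [ 0.6046 -0.1338  0.0203]
c2 [ 0.3954 -0.1263  0.0211]
c3 [ 0.3877 -0.2781  0.0205]
c4 [ 0.6025 -0.2933  0.0205]
dial [ 0.5641 -0.2284  0.0457]
dialL [ 0.558  -0.2004  0.0476]
dialR [ 0.5698 -0.2567  0.0221]
dialT [ 0.5934 -0.2199  0.0207]
dialB [ 0.5297 -0.2309  0.021 ]
bar [ 0.5039 -0.0907  0.0301]
bar2 [ 0.549  -0.0929  0.0311]
bar3 [ 0.4551 -0.0889  0.0301]
lever [ 0.5026 -0.1359  0.0495]
rail [ 0.5119 -0.2944  0.0156]
dial top [ 0.53417122 -0.25288057] [ 0.58940282 -0.19778347] [ 0.56249929 -0.22541263  0.04566776] ((0.5616811513900757, -0.22531752288341522), 0.027871260419487953)
((0.49653491377830505, -0.2039220929145813), (0.15641455352306366, 0.21936962008476257), 87.63778686523438) [[0.38370001316070557, -0.2775000035762787], [0.6029000282287598, -0.2865999937057495], [0.6093000173568726, -0.13030000030994415], [0.3901999890804291, -0.12129999697208405]]
bar [ 0.50422317 -0.0902408   0.02949606] [ 0.54559245 -0.07995049  0.03342031]
[ 0.9989148  -0.04657544  0.50422317 -0.0902408 ]
```

```bash

python3 -m inch '[[0,0,0,0.02,-0.016,-0.0236,80],[0,0,0,0.02,-0.016,-0.0236,80],[0,0,0,0.02,-0.016,-0.0237,80],[0,0,0,0.03,0,0,80],[0,0,0,0.03,0,0,80],[0,0,0,0.02,0,0,80],[0,0,0,0,0,0,80]]'
python3 - <<'E'
from h import *
go([.5617,-.2253,.037],-78.1)
d=cam('wrist','w2.png')
E
```

```text
clock: 1.78
position: [0.5567, -0.2284, 0.0977]
tool_rot: [-0.074, -0.701, -0.076, 0.706]
force: [-0.5, -0.0, -0.5]
grip_width: 0.0682
t 1.78 p [ 0.5567 -0.2284  0.0977] R [[-0.008, 0.211, -0.977], [0.003, -0.978, -0.211], [-1.0, -0.004, 0.007]] F [-0.5 -0.  -0.5] M [0.   0.04 0.01] g 0.0682 q [ 0.5   0.62 -0.25  1.74  0.2   0.81 -1.2 ]
tool shift [ 0.0607 -0.0017 -0.006 ]
az -77.8 rx 0.3
```

View pics/w2.png

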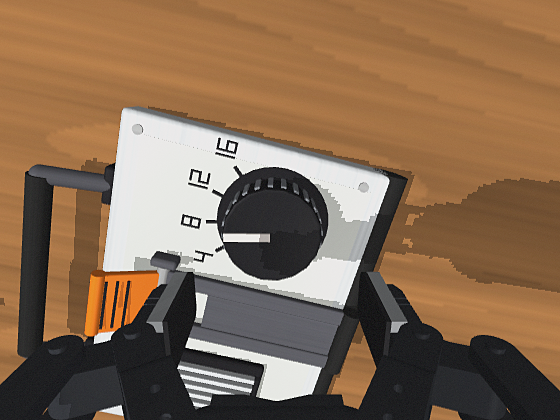

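The fingers are lined up either side of the knob, whose centre is at about (270,225), and the position is about 5 mm short. I'll correct that and descend.

```bash

python3 -m inch '[[0,0,0,0.01,-0.0015,-0.006,80],[0,0,0,0.02,0,0,80],[0,0,0,0.015,0,0,80],[0,0,0,0,0,0,80]]'
python3 - <<'E'
from h import *
go([.5617,-.2253,.037],-78.1)
E
```

```text
clock: 2.17
position: [0.5649, -0.226, 0.056]
tool_rot: [-0.074, -0.703, -0.075, 0.704]
force: [0.2, 0.0, 0.0]
grip_width: 0.0685
t 2.17 p [ 0.5649 -0.226   0.056 ] R [[-0.001, 0.21, -0.978], [0.001, -0.978, -0.21], [-1.0, -0.001, 0.001]] F [0.2 0.  0. ] M [ 0.08  0.06 -0.02] g 0.0685 q [ 0.48  0.68 -0.23  1.76  0.22  0.73 -1.22]
tool shift [ 0.019  -0.0013  0.003 ]
az -77.9 rx 0.2
```

```bash

python3 -m inch '[[0,0,0,0.01,-0.001,0.003,80],[0,0,0,0.009,0,0,80],[0,0,0,0,0,0,80],[0,0,0,0,0,0,80]]'
python3 - <<'E'
from h import *
go([.5617,-.2253,.037],-78.1)
d=cam('wrist','w3.png')
E
```

```text
clock: 2.5
position: [0.5625, -0.226, 0.0389]
tool_rot: [0.075, 0.703, 0.074, -0.703]
force: [0.1, -0.3, 0.8]
grip_width: 0.0681
t 2.5 p [ 0.5625 -0.226   0.0389] R [[0.001, 0.21, -0.978], [-0.0, -0.978, -0.21], [-1.0, 0.0, -0.001]] F [ 0.1 -0.3  0.8] M [-0.01  0.02 -0.07] g 0.0681 q [ 0.48  0.7  -0.22  1.78  0.23  0.68 -1.23]
tool shift [ 0.0019 -0.0009  0.0006]
az -77.9 rx 0.2
```

View pics/w3.png

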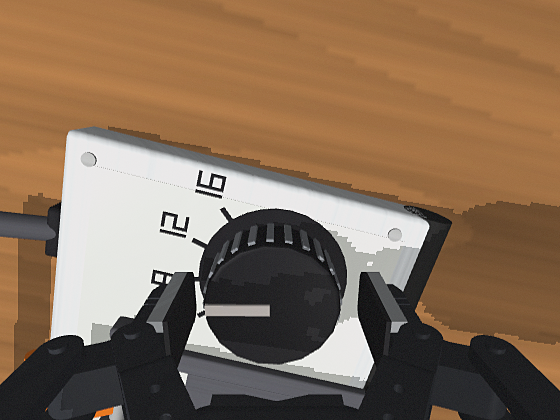

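The fingers straddle the knob squarely at (270,310). Closing now and turning it clockwise.

```bash

python3 -m inch '[[0,0,0,0,0,0,50],[0,0,0,0,0,0,50],[0,0,0,0,0,0,50],[0,0,0,0,0,0,50],[0,0,0,0,0,0,50],[5,0,0,0,0,0,50],[5,0,0,0,0,0,50],[5,0,0,0,0,0,50],[5,0,0,0,0,0,50],[5,0,0,0,0,0,50],[4.5,0,0,0,0,0,50],[0,0,0,0,0,0,50]]'
python3 - <<'E'
from h import *
go([.5617,-.2253,.037],-106.5)
d=cam('wrist','w4.png')
E
```

```text
clock: 3.55
position: [0.5626, -0.2262, 0.0397]
tool_rot: [-0.108, 0.699, -0.109, -0.698]
force: [-1.6, -0.2, 5.6]
grip_width: 0.0515
t 3.55 p [ 0.5626 -0.2262  0.0397] R [[0.002, -0.304, -0.953], [-0.001, -0.953, 0.304], [-1.0, 0.0, -0.002]] F [-1.6 -0.2  5.6] M [0.01 0.39 0.01] g 0.0515 q [ 0.39  0.69 -0.08  1.78  0.08  0.67 -1.61]
tool shift [ 0.0027 -0.0006  0.0011]
az -107.7 rx -1.2
```

View pics/w4.png

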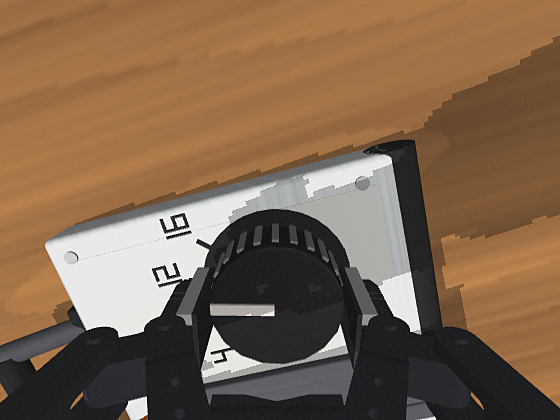

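The knob turned with the fingers and its pointer, with its tip at (212,311), now lies near 12. Releasing, rising and checking.

```bash

python3 -m inch '[[0,0,0,0,0,0,80],[0,0,0,0,0,0,80],[0,0,0,0,0,0,80],[0,0,0,-0.01,0,0,80],[0,0,0,-0.03,0,0,80],[0,0,0,-0.04,0,0,80],[0,0,0,-0.04,0.0,0.02,40],[0,0,0,-0.03,0.0,0.03,20],[0,0,0,-0.0,0.0,0.03,0],[0,0,0,0,0,0,0]]'
python3 - <<'E'
from h import *
st()
d=cam('wrist','w5.png'); W=pts(d); np.savez('pics/w5.npz',W=W,I=d['image'])
E
```

```text
clock: 4.43
position: [0.4829, -0.2015, 0.1874]
tool_rot: [0.107, -0.699, 0.107, 0.699]
force: [-0.6, 1.2, -0.6]
grip_width: 0.02
t 4.43 p [ 0.4829 -0.2015  0.1874] R [[-0.001, -0.3, -0.954], [-0.0, -0.954, 0.3], [-1.0, 0.001, 0.001]] F [-0.6  1.2 -0.6] M [ 0.04  0.13 -0.03] g 0.02 q [ 0.42  0.4  -0.1   1.85  0.05  0.89 -1.58]
```

View pics/w5.png

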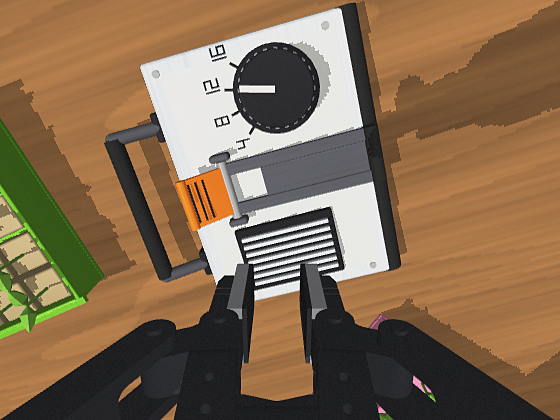

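The dial now points exactly at 12, with the pointer at (255,88) and the 12 mark at (228,89). Next I'll re-measure the lamp before pressing the lever.

```bash
python3 - <<'E'
from h import *
D=np.load('pics/w5.npz');W=D['W'];I=D['I']
m=(W[...,2]>.018)&(W[...,2]<.026)&(I.min(-1)>120); m[300:]=0
r=cv2.minAreaRect(W[m][:,:2].astype(np.float32));print(r,cv2.boxPoints(r).round(4).tolist())
m=(W[...,2]>.041)&(W[...,2]<.056);m[:35]=0;m[140:]=0;m[:,:225]=0;m[:,330:]=0
print('dial',cv2.minEnclosingCircle(W[m][:,:2].astype(np.float32)),np.degrees(0))
h=cv2.cvtColor(I,cv2.COLOR_RGB2HSV);m=(h[...,0]<16)&(h[...,1]>180)&(h[...,2]>150)&(W[...,2]>.025);m[:150]=0;m[240:]=0;m[:,:165]=0;m[:,250:]=0
P=W[m];print('lever',P.min(0),P.max(0),P.mean(0));print(P[P[:,2]>.046].mean(0))
m=(W[...,2]>.018)&(W[...,2]<.045);m[:150]=0;m[265:]=0;m[:,:100]=0;m[:,168:]=0
P=W[m];print('bar',P.mean(0),P.min(0),P.max(0),cv2.fitLine(P[:,:2].astype(np.float32),2,0,.01,.01).ravel())
lo=np.array([.4963,-.2107]);a=np.radians(2.4);lx=np.array([np.sin(a),np.cos(a)])
print('press',lo+.077*lx)
go([*(lo+.077*lx),.07],87.6)
E
```

```text
((0.49706512689590454, -0.20473594963550568), (0.1569339781999588, 0.21916979551315308), 87.30941772460938) [[0.383899986743927, -0.27799999713897705], [0.6028000116348267, -0.2883000075817108], [0.6101999878883362, -0.1315000057220459], [0.3912999927997589, -0.12120000272989273]]
dial ((0.5617285370826721, -0.22623798251152039), 0.027899250388145447) 0.0
lever [ 0.47936725 -0.16524582  0.02906942] [ 0.52004285 -0.13062397  0.04940767] [ 0.50031952 -0.1494198   0.03908272]
[ 0.50086781 -0.13577131  0.04745489]
bar [ 0.50805548 -0.09074914  0.02968004] [ 0.45208742 -0.0980273   0.0211269 ] [ 0.55835285 -0.07974629  0.03351959] [ 0.9990391  -0.04382761  0.5080555  -0.09074914]
press [ 0.49952443 -0.13376754]
t 4.48 p [ 0.4852 -0.2021  0.1868] R [[0.0, -0.3, -0.954], [-0.001, -0.954, 0.3], [-1.0, 0.0, -0.001]] F [ 0.4 -0.9 -0.7] M [-0.03 -0.01 -0.07] g 0.0127 q [ 0.42  0.41 -0.1   1.84  0.05  0.89 -1.58]
tool shift [ 0.1168 -0.0695  0.0069]
az -107.4 rx -15.0
```

```bash

python3 -m inch '[[-5,0,0,0.02,0,0,0],[-5,0,0,0.02,0,0,0],[-5,0,0,0.02,0,0,0],[0,0,0,0,-0.024,-0.004,0],[0,0,0,0,-0.024,-0.004,0],[0,0,0,0.02,-0.023,-0.004,0],[0,0,0,0.02,0,0,0],[0,0,0,0.012,0,0,0],[0,0,0,0,0,0,0]]'
python3 - <<'E'
from h import *
go([.5004,-.1316,.062],87.4)
d=cam('wrist','w6.png')
E
```

```text
clock: 5.23
position: [0.5018, -0.1313, 0.0707]
tool_rot: [0.015, -0.706, 0.014, 0.708]
force: [-0.7, 0.7, -0.0]
grip_width: 0.0001
t 5.23 p [ 0.5018 -0.1313  0.0707] R [[-0.004, -0.041, -0.999], [0.001, -0.999, 0.041], [-1.0, -0.001, 0.004]] F [-0.7  0.7 -0. ] M [-0.    0.02  0.  ] g 0.0001 q [ 0.3   0.56 -0.14  1.99  0.13  0.61 -1.54]
tool shift [0.0087 0.0004 0.0014]
az -92.3 rx 0.3
```

View pics/w6.png

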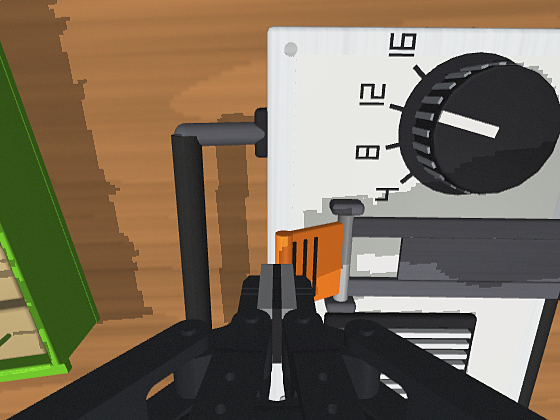

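The closed fingertips, at (277,270), sit above the lever's tip edge. Pressing down slowly.

```bash

python3 -m inch '[[0,0,0,0.004,0,0.001,0],[0,0,0,0.004,0,0,0],[0,0,0,0.003,0,0,0],[0,0,0,0.003,0,0,0],[0,0,0,0.003,0,0,0],[0,0,0,0.003,0,0,0],[0,0,0,0.002,0,0,0],[0,0,0,0,0,0,0]]'
python3 -m inch '[[0,0,0,0.002,0,0,0],[0,0,0,0.002,0,0,0],[0,0,0,0.002,0,0,0],[0,0,0,0,0,0,0]]'
python3 - <<'E'
from h import *
go([.5004,-.1316,.040],87.4)
d=cam('scene'); W=pts(d)
c=cv2.resize(cv2.cvtColor(d['image'][190:300,180:330],cv2.COLOR_RGB2BGR),None,fx=5,fy=5,interpolation=cv2.INTER_CUBIC)
cv2.imwrite('pics/s7.png',c)
E
```

```text
clock: 5.95
position: [0.5015, -0.1321, 0.0507]
tool_rot: [0.015, -0.707, 0.015, 0.707]
force: [-0.7, 0.5, -0.1]
grip_width: -0.0
clock: 6.28
position: [0.5014, -0.1322, 0.0446]
tool_rot: [0.015, -0.707, 0.015, 0.707]
force: [0.0, 0.1, -0.7]
grip_width: -0.0005
t 6.28 p [ 0.5014 -0.1322  0.0446] R [[-0.0, -0.042, -0.999], [-0.0, -0.999, 0.042], [-1.0, 0.0, 0.0]] F [ 0.   0.1 -0.7] M [-0.01  0.01 -0.01] g -0.0005 q [ 0.3   0.6  -0.13  2.01  0.14  0.54 -1.55]
tool shift [ 0.0046 -0.0005  0.001 ]
az -92.4 rx 0.2
```

View pics/s7.png

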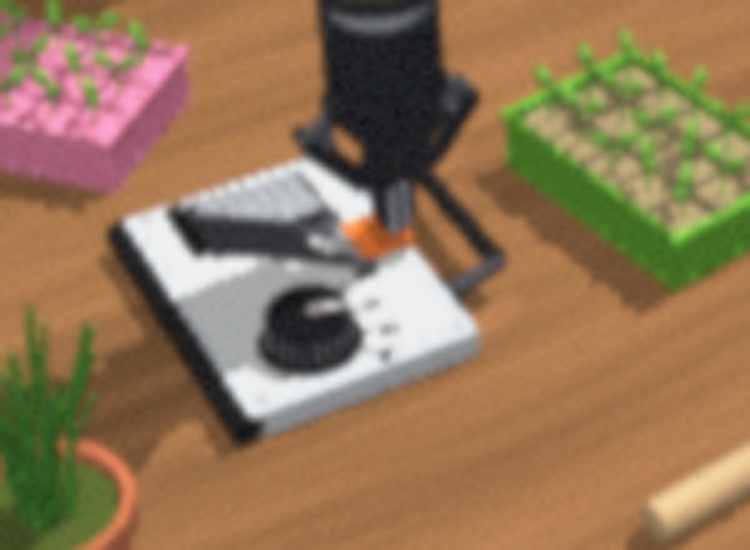

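The leg is lifting off the back at about (270,230), so the lever is following the fingertip. I'll keep pressing until the stop shows in the force.

```bash

python3 -m inch '[[0,0,0,0.002,0,0,0],[0,0,0,0.002,0,0,0],[0,0,0,0.001,0,0,0],[0,0,0,0,0,0,0]]'
python3 -m inch '[[0,0,0,0.001,0,0,0],[0,0,0,0.001,0,0,0],[0,0,0,0,0,0,0]]'
```

```text
clock: 6.67
position: [0.5014, -0.1321, 0.0397]
tool_rot: [0.015, -0.707, 0.015, 0.707]
force: [0.2, 0.5, 0.2]
grip_width: 0.0002
clock: 6.92
position: [0.5015, -0.1322, 0.0391]
tool_rot: [-0.015, 0.707, -0.015, -0.707]
force: [-5.0, 0.8, 15.9]
grip_width: 0.0001
```

The force rose to 16 N, so the lever is at its stop. Backing off, moving over to the handle, and checking the leg.

```bash

python3 -m inch '[[0,0,0,-0.005,0,0,0],[0,0,0,-0.03,0,0,0],[0,0,0,-0.03,0,0,38],[0,0,0,-0.02,-0.02,0,38],[0,0,0,0,-0.023,0,38],[0,0,0,0,0,0,38],[0,0,0,0,0,0,38]]'
python3 - <<'E'
from h import *
go([.5018,-.0893,.034],87.4)
d=cam('wrist','w8.png'); W=pts(d); np.savez('pics/w8.npz',W=W,I=d['image'])
d=cam('scene'); W=pts(d);np.savez('pics/s8.npz',W=W,I=d['image'])
c=cv2.resize(cv2.cvtColor(d['image'][190:300,180:330],cv2.COLOR_RGB2BGR),None,fx=5,fy=5,interpolation=cv2.INTER_CUBIC)
cv2.imwrite('pics/s8.png',c)
E
```

```text
clock: 7.5
position: [0.5035, -0.088, 0.1234]
tool_rot: [-0.014, 0.707, -0.014, -0.707]
force: [-0.0, -0.7, 0.1]
grip_width: 0.0323
t 7.5 p [ 0.5035 -0.088   0.1234] R [[0.001, -0.039, -0.999], [0.0, -0.999, 0.039], [-1.0, -0.0, -0.001]] F [-0.  -0.7  0.1] M [-0.04  0.    0.03] g 0.0323 q [ 0.24  0.47 -0.16  1.96  0.11  0.72 -1.6 ]
tool shift [0.0894 0.0014 0.0017]
az -92.3 rx 0.3
```

View pics/s8.png

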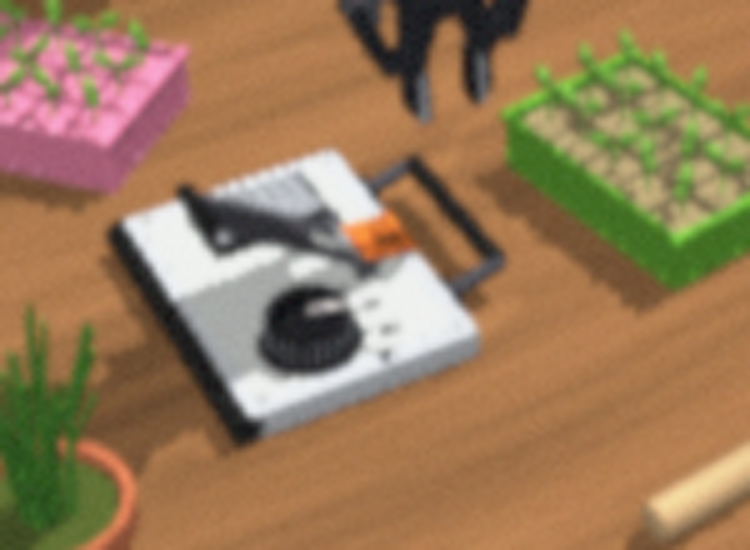

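View pics/w8.png

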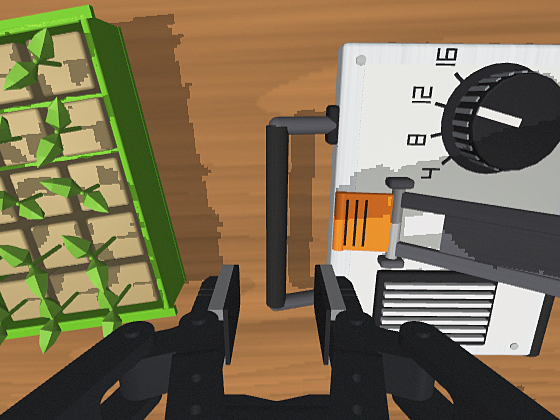

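The lever is now down flat and the leg stands out. The open fingers straddle the bar at (278,230). I'll check the leg angle and bar position numerically.

```bash
python3 - <<'E'
from h import *
D=np.load('pics/s8.npz');W=D['W'];I=D['I']
lo=np.array([.4968,-.2115]);a=np.radians(2.5);lx=np.array([np.sin(a),np.cos(a)]);ly=np.array([-lx[1],lx[0]])
L=np.stack([(W[...,:2]-lo)@lx,(W[...,:2]-lo)@ly,W[...,2]],-1)
m=(abs(L[...,1])<.034)&(L[...,0]>-.1)&(L[...,0]<.05)&(L[...,2]>.04)&(L[...,2]<.13)
P=L[m];print(m.sum());o=np.argsort(-P[:,2]);print(P[o[:8]].round(3))
print('angle fit',np.degrees(np.arctan(np.polyfit(P[:,0],P[:,2],1))))
D=np.load('pics/w8.npz');W=D['W'];I=D['I']
m=(W[...,2]>.018)&(W[...,2]<.045);m[:140]=0;m[290:]=0;m[:,:255]=0;m[:,295:]=0
P=W[m];print('bar',P.mean(0),P.min(0),P.max(0),cv2.fitLine(P[:,:2].astype(np.float32),2,0,.01,.01).ravel())
E
```

```text
207
[[-0.056 -0.017  0.106]
 [-0.057  0.014  0.105]
 [-0.055  0.002  0.105]
 [-0.051 -0.006  0.105]
 [-0.054 -0.021  0.104]
 [-0.053 -0.01   0.104]
 [-0.051 -0.021  0.104]
 [-0.053  0.008  0.103]]
angle fit [-35.67180903   3.46214545]
bar [ 0.50881791 -0.08847596  0.03023546] [ 0.45267931 -0.09764194  0.02314488] [ 0.55656305 -0.07909919  0.03332703] [ 0.9987922  -0.04913395  0.5088179  -0.08847596]
```

The leg is at 35.7° (0.62 rad), fully out. Descending onto the bar.

```bash

python3 -m inch '[[0,0,0,0.03,0.0005,0,38],[0,0,0,0.03,0,0,38],[0,0,0,0.025,0,0,38],[0,0,0,0.01,0,0,38],[0,0,0,0.007,0,0,38],[0,0,0,0,0,0,38],[0,0,0,0,0,0,38]]'
python3 - <<'E'
from h import *
go([.5018,-.0885,.020],87.4)
d=cam('wrist','w9.png')
E
```

```text
clock: 8.18
position: [0.5036, -0.09, 0.0214]
tool_rot: [-0.015, 0.707, -0.015, -0.707]
force: [0.4, -0.4, 0.0]
grip_width: 0.0329
t 8.18 p [ 0.5036 -0.09    0.0214] R [[0.0, -0.042, -0.999], [-0.0, -0.999, 0.042], [-1.0, 0.0, -0.0]] F [ 0.4 -0.4  0. ] M [ 0.02  0.01 -0.  ] g 0.0329 q [ 0.21  0.63 -0.12  2.05  0.15  0.47 -1.64]
tool shift [ 0.0014 -0.0014  0.0019]
az -92.4 rx 0.2
```

View pics/w9.png

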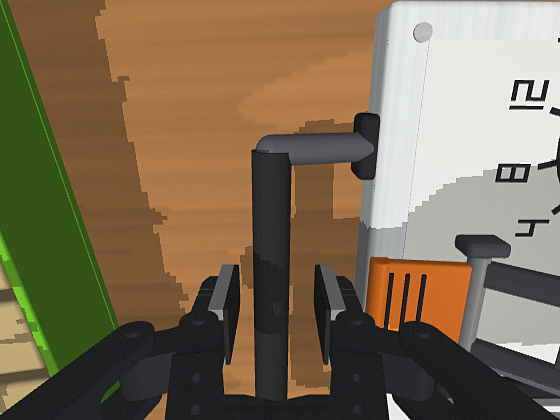

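The bar sits centred between the pads at (272,250). Before lifting I'll tabulate the arc, assuming the rail rolls.

```bash

python3 -m inch '[[0,0,0,0,0,0,0],[0,0,0,0,0,0,0],[0,0,0,0,0,0,0],[0,0,0,0,0,0,0]]'
python3 - <<'E'
from h import *
st()
th=np.arange(0,110,3.);ph=np.radians(th+4.354);r=197.57
s=r*np.cos(ph)-11*np.radians(th);z=11+r*np.sin(ph)
for i in range(1,len(th)): print(int(th[i]),'tx',round(-(z[i]-z[i-1]),1),'ty',round(-(s[i]-s[i-1]),1),'z',round(z[i],1),'s-s0',round(s[i]-s[0],1))
E
```

```text
clock: 8.57
position: [0.5041, -0.0893, 0.0224]
tool_rot: [-0.015, 0.708, -0.015, -0.706]
force: [-0.8, 2.0, 5.1]
grip_width: 0.0119
t 8.57 p [ 0.5041 -0.0893  0.0224] R [[0.002, -0.042, -0.999], [0.0, -0.999, 0.042], [-1.0, -0.0, -0.002]] F [-0.8  2.   5.1] M [ 0.4   0.17 -0.06] g 0.0119 q [ 0.21  0.63 -0.12  2.05  0.15  0.47 -1.64]
3 tx -10.3 ty 1.6 z 36.3 s-s0 -1.6
6 tx -10.2 ty 2.2 z 46.5 s-s0 -3.8
9 tx -10.1 ty 2.7 z 56.6 s-s0 -6.5
12 tx -10.0 ty 3.2 z 66.6 s-s0 -9.7
15 tx -9.8 ty 3.7 z 76.5 s-s0 -13.5
18 tx -9.7 ty 4.3 z 86.1 s-s0 -17.7
21 tx -9.5 ty 4.8 z 95.6 s-s0 -22.5
24 tx -9.2 ty 5.2 z 104.8 s-s0 -27.7
27 tx -9.0 ty 5.7 z 113.8 s-s0 -33.5
30 tx -8.7 ty 6.2 z 122.5 s-s0 -39.7
33 tx -8.4 ty 6.6 z 130.9 s-s0 -46.3
36 tx -8.1 ty 7.1 z 138.9 s-s0 -53.4
39 tx -7.7 ty 7.5 z 146.6 s-s0 -60.8
42 tx -7.3 ty 7.9 z 154.0 s-s0 -68.7
45 tx -6.9 ty 8.2 z 160.9 s-s0 -76.9
48 tx -6.5 ty 8.6 z 167.4 s-s0 -85.5
51 tx -6.1 ty 8.9 z 173.5 s-s0 -94.5
54 tx -5.7 ty 9.2 z 179.2 s-s0 -103.7
57 tx -5.2 ty 9.5 z 184.4 s-s0 -113.2
60 tx -4.7 ty 9.8 z 189.1 s-s0 -123.0
63 tx -4.2 ty 10.0 z 193.3 s-s0 -133.0
66 tx -3.7 ty 10.2 z 197.1 s-s0 -143.2
69 tx -3.2 ty 10.4 z 200.3 s-s0 -153.7
72 tx -2.7 ty 10.6 z 203.0 s-s0 -164.2
75 tx -2.2 ty 10.7 z 205.2 s-s0 -174.9
78 tx -1.6 ty 10.8 z 206.8 s-s0 -185.7
81 tx -1.1 ty 10.9 z 207.9 s-s0 -196.5
84 tx -0.6 ty 10.9 z 208.5 s-s0 -207.5
87 tx -0.0 ty 10.9 z 208.5 s-s0 -218.4
90 tx 0.5 ty 10.9 z 208.0 s-s0 -229.3
93 tx 1.1 ty 10.9 z 206.9 s-s0 -240.1
96 tx 1.6 ty 10.8 z 205.4 s-s0 -250.9
99 tx 2.1 ty 10.7 z 203.2 s-s0 -261.6
102 tx 2.7 ty 10.6 z 200.6 s-s0 -272.2
105 tx 3.2 ty 10.4 z 197.4 s-s0 -282.6
108 tx 3.7 ty 10.2 z 193.7 s-s0 -292.9
```

```bash

python3 -m inch '[[0,0,0,-0.005,0.0005,0,0],[0,0,0,-0.0053,0.0011,0,0],[0,0,0,-0.0102,0.0022,0,0],[0,0,0,-0.0101,0.0027,0,0],[0,0,0,-0.01,0.0032,0,0],[0,0,0,0,0,0,0]]'
python3 - <<'E'
from h import *
st()
d=cam('scene'); W=pts(d)
c=cv2.resize(cv2.cvtColor(d['image'][170:300,160:330],cv2.COLOR_RGB2BGR),None,fx=4.5,fy=4.5,interpolation=cv2.INTER_CUBIC)
cv2.imwrite('pics/s10.png',c)
E
```

```text
clock: 9.07
position: [0.5032, -0.0998, 0.0633]
tool_rot: [-0.015, 0.708, -0.015, -0.706]
force: [-0.8, 1.1, -5.4]
grip_width: 0.012
t 9.07 p [ 0.5032 -0.0998  0.0633] R [[0.002, -0.043, -0.999], [-0.0, -0.999, 0.043], [-1.0, 0.0, -0.002]] F [-0.8  1.1 -5.4] M [ 0.94  0.02 -0.01] g 0.012 q [ 0.24  0.56 -0.14  2.01  0.14  0.57 -1.61]
```

View pics/s10.png

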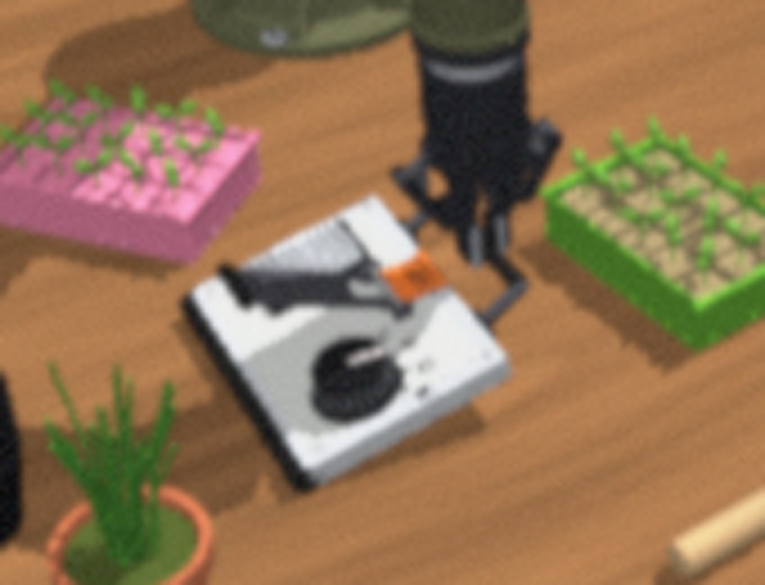

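The foot rail stays on the table and the lamp swings in the fingers, with about 5 N on the tool, which means noticeable grip friction. To keep that friction from lifting or dragging the foot near vertical, I'll tilt the tool along with the lamp. Tabulating that now.

```bash
cat > arc.py <<'E'
import numpy as np
th=np.arange(12,109,3.)
al=np.interp(th,[12,36,51,108],[0,-24,-24,33])
ph=np.radians(th+4.354);r=197.57
B=np.stack([r*np.cos(ph)-11*np.radians(th),11+r*np.sin(ph)],-1)
a=np.radians(al);X=np.stack([np.sin(a),-np.cos(a)],-1);Y=np.stack([-np.cos(a),-np.sin(a)],-1)
T=B+5*X
i0=0
for i in range(1,len(th)):
    d=T[i]-T[i-1]; 
    print(int(th[i]),'al',al[i],'rz',round(al[i-1]-al[i],1),'tx',round(d@X[i-1],1),'ty',round(d@Y[i-1],1),'| TCP ds',round(T[i,0]-T[0,0],1),'dz',round(T[i,1]-T[0,1],1))
E
python3 arc.py
```

```text
15 al -3.0 rz 3.0 tx -9.9 ty 4.0 | TCP ds -4.0 dz 9.9
18 al -6.0 rz 3.0 tx -9.4 ty 5.0 | TCP ds -8.5 dz 19.5
21 al -9.0 rz 3.0 tx -8.9 ty 6.0 | TCP ds -13.5 dz 29.0
24 al -12.0 rz 3.0 tx -8.3 ty 6.9 | TCP ds -19.1 dz 38.3
27 al -15.0 rz 3.0 tx -7.6 ty 7.7 | TCP ds -25.0 dz 47.3
30 al -18.0 rz 3.0 tx -6.8 ty 8.5 | TCP ds -31.5 dz 56.1
33 al -21.0 rz 3.0 tx -5.9 ty 9.2 | TCP ds -38.4 dz 64.6
36 al -24.0 rz 3.0 tx -5.0 ty 9.7 | TCP ds -45.7 dz 72.7
39 al -24.0 rz 0.0 tx -4.0 ty 10.0 | TCP ds -53.1 dz 80.4
42 al -24.0 rz 0.0 tx -3.5 ty 10.2 | TCP ds -61.0 dz 87.8
45 al -24.0 rz 0.0 tx -3.0 ty 10.4 | TCP ds -69.3 dz 94.7
48 al -24.0 rz 0.0 tx -2.5 ty 10.5 | TCP ds -77.8 dz 101.2
51 al -24.0 rz 0.0 tx -1.9 ty 10.6 | TCP ds -86.8 dz 107.3
54 al -21.0 rz -3.0 tx -1.4 ty 10.5 | TCP ds -95.8 dz 112.9
57 al -18.0 rz -3.0 tx -1.4 ty 10.5 | TCP ds -105.0 dz 118.0
60 al -15.0 rz -3.0 tx -1.5 ty 10.5 | TCP ds -114.6 dz 122.6
63 al -12.0 rz -3.0 tx -1.5 ty 10.5 | TCP ds -124.3 dz 126.8
66 al -9.0 rz -3.0 tx -1.5 ty 10.5 | TCP ds -134.3 dz 130.5
69 al -6.0 rz -3.0 tx -1.6 ty 10.5 | TCP ds -144.4 dz 133.7
72 al -3.0 rz -3.0 tx -1.6 ty 10.5 | TCP ds -154.7 dz 136.4
75 al 0.0 rz -3.0 tx -1.6 ty 10.5 | TCP ds -165.2 dz 138.5
78 al 3.0 rz -3.0 tx -1.7 ty 10.5 | TCP ds -175.7 dz 140.2
81 al 6.0 rz -3.0 tx -1.7 ty 10.5 | TCP ds -186.3 dz 141.3
84 al 9.0 rz -3.0 tx -1.7 ty 10.5 | TCP ds -196.9 dz 141.9
87 al 12.0 rz -3.0 tx -1.7 ty 10.5 | TCP ds -207.6 dz 142.0
90 al 15.0 rz -3.0 tx -1.8 ty 10.5 | TCP ds -218.3 dz 141.5
93 al 18.0 rz -3.0 tx -1.8 ty 10.5 | TCP ds -228.9 dz 140.6
96 al 21.0 rz -3.0 tx -1.8 ty 10.5 | TCP ds -239.4 dz 139.1
99 al 24.0 rz -3.0 tx -1.9 ty 10.5 | TCP ds -249.9 dz 137.0
102 al 27.0 rz -3.0 tx -1.9 ty 10.5 | TCP ds -260.2 dz 134.5
105 al 30.0 rz -3.0 tx -1.9 ty 10.5 | TCP ds -270.4 dz 131.4
108 al 33.0 rz -3.0 tx -1.9 ty 10.4 | TCP ds -280.4 dz 127.9
```

```bash

python3 -m inch '[[0,0,3,-0.0099,0.004,0,0],[0,0,3,-0.0094,0.005,0,0],[0,0,3,-0.0089,0.006,0,0],[0,0,3,-0.0083,0.0069,0,0],[0,0,3,-0.0076,0.0077,0,0],[0,0,3,-0.0068,0.0085,0,0],[0,0,0,0,0,0,0]]'
python3 - <<'E'
from h import *
go([.5037-.0315*.042,-.0993-.0315,.0630+.0561])
d=cam('scene'); W=pts(d)
c=cv2.resize(cv2.cvtColor(d['image'][170:300,160:330],cv2.COLOR_RGB2BGR),None,fx=4.5,fy=4.5,interpolation=cv2.INTER_CUBIC)
cv2.imwrite('pics/s11.png',c)
E
```

```text
clock: 9.7
position: [0.502, -0.1291, 0.118]
tool_rot: [-0.097, -0.696, 0.125, 0.7]
force: [-0.1, 2.8, -4.6]
grip_width: 0.0114
t 9.7 p [ 0.502  -0.1291  0.118 ] R [[-0.012, -0.037, -0.999], [-0.31, -0.95, 0.039], [-0.951, 0.31, -0.0]] F [-0.1  2.8 -4.6] M [ 1.41 -0.05 -0.07] g 0.0114 q [-0.09  0.5   0.13  2.    0.4   0.7  -1.91]
tool shift [-0.0006  0.0019 -0.0005]
```

View pics/s11.png

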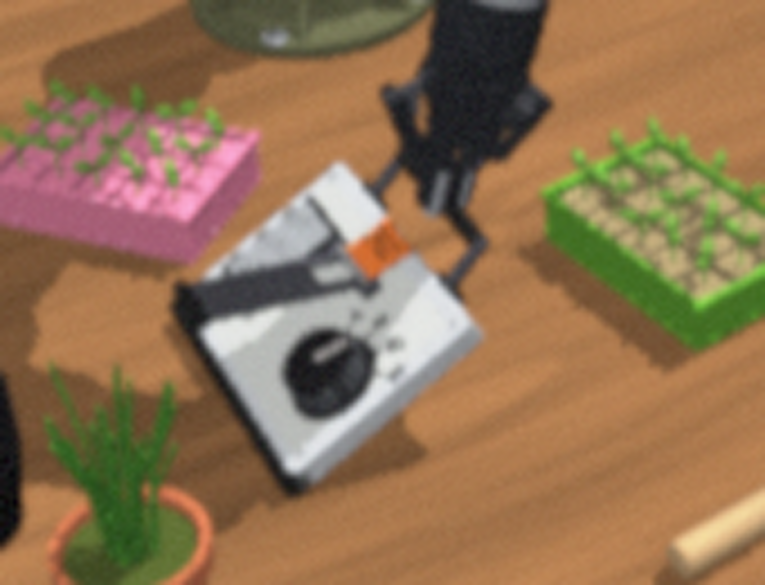

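The lamp is at about 30° with its foot on the table, close to plan. Continuing.

```bash

python3 -m inch '[[0,0,3,-0.0059,0.0092,0,0],[0,0,3,-0.005,0.0097,0,0],[0,0,0,-0.004,0.01,0,0],[0,0,0,-0.0035,0.0102,0,0],[0,0,0,-0.003,0.0104,0,0],[0,0,0,-0.0025,0.0105,0,0],[0,0,0,-0.0019,0.0106,0,0],[0,0,0,0,0,0,0]]'
python3 - <<'E'
from h import *
go([.5037-.0868*.042,-.0993-.0868,.0630+.1073])
d=cam('scene'); W=pts(d)
c=cv2.resize(cv2.cvtColor(d['image'][170:300,160:330],cv2.COLOR_RGB2BGR),None,fx=4.5,fy=4.5,interpolation=cv2.INTER_CUBIC)
cv2.imwrite('pics/s12.png',c)
E
```

```text
clock: 10.42
position: [0.4994, -0.1892, 0.1712]
tool_rot: [-0.131, -0.689, 0.163, 0.694]
force: [-1.0, 5.3, 1.6]
grip_width: 0.0114
t 10.42 p [ 0.4994 -0.1892  0.1712] R [[-0.015, -0.043, -0.999], [-0.406, -0.913, 0.046], [-0.914, 0.407, -0.003]] F [-1.   5.3  1.6] M [ 1.53  0.06 -0.01] g 0.0114 q [-0.09  0.45  0.2   1.95  0.48  0.79 -1.88]
tool shift [-0.0004 -0.0032 -0.0006]
```

View pics/s12.png

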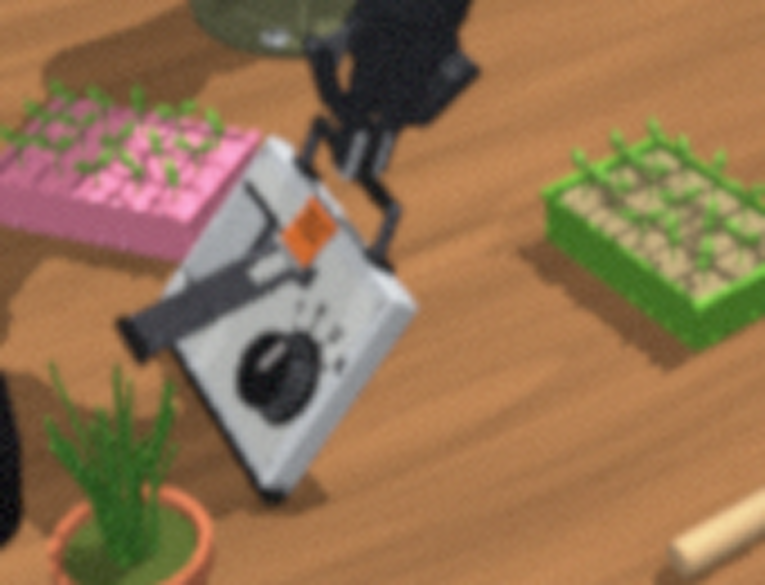

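The foot is holding with about 51° of lamp angle. Grip friction is pushing 5 N sideways, so I'll now turn the tool with the lamp, a little faster at first, to relieve it.

```bash

python3 -m inch '[[0,0,-4,-0.0014,0.0102,0,0],[0,0,-4,-0.0012,0.0105,0,0],[0,0,-4,-0.0012,0.0105,0,0],[0,0,-3,-0.0015,0.0105,0,0],[0,0,-3,-0.0015,0.0105,0,0],[0,0,0,0,0,0,0]]'
python3 - <<'E'
from h import *
go([.5037-.1343*.042,-.0993-.1343,.0630+.1305])
d=cam('scene'); W=pts(d)
c=cv2.resize(cv2.cvtColor(d['image'][170:300,160:330],cv2.COLOR_RGB2BGR),None,fx=4.5,fy=4.5,interpolation=cv2.INTER_CUBIC)
cv2.imwrite('pics/s13.png',c)
E
```

```text
clock: 10.97
position: [0.4985, -0.2369, 0.1955]
tool_rot: [0.02, 0.708, -0.053, -0.704]
force: [-7.4, 15.0, 36.6]
grip_width: 0.0114
t 10.97 p [ 0.4985 -0.2369  0.1955] R [[0.004, -0.048, -0.999], [-0.103, -0.994, 0.047], [-0.995, 0.102, -0.009]] F [-7.4 15.  36.6] M [ 2.55  1.32 -0.23] g 0.0114 q [ 0.33  0.41  0.01  1.81  0.12  0.89 -1.35]
tool shift [ 0.0017 -0.0035  0.0006]
```

View pics/s13.png

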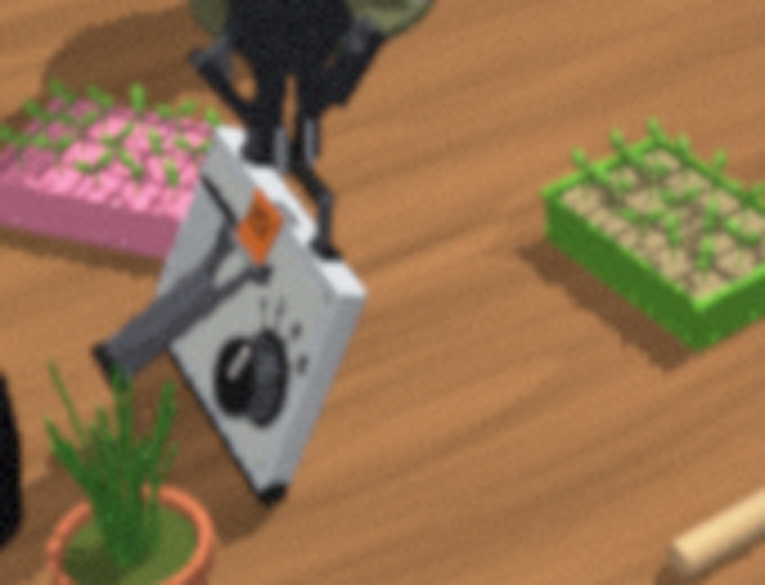

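The foot force has climbed to 37 N, so the handle path is too low for the real lamp angle. I'll measure the lamp and raise the handle.

```bash

python3 -m inch '[[0,0,0,-0.002,0,0,0],[0,0,0,-0.002,0,0,0],[0,0,0,0,0,0,0]]'
cat > lampfit.py <<'E'
from h import *
def fit(save=None):
    d=cam('scene',save); W=pts(d); I=d['image']
    # back plane: light pixels, in lamp region
    m=(I.min(-1)>95)&(np.ptp(I.astype(int),axis=-1)<30)&(W[...,2]>.03)&(W[...,2]<.23)&(W[...,0]>.36)&(W[...,0]<.63)&(W[...,1]<-.1)&(W[...,1]>-.45)
    P=W[m]
    best=None;rng=np.random.default_rng(0)
    for _ in range(400):
        a,b,c=P[rng.choice(len(P),3,False)];n=np.cross(b-a,c-a);l=np.linalg.norm(n)
        if l<1e-5: continue
        n/=l; k=abs((P-a)@n)<.003
        if best is None or k.sum()>best.sum(): best=k
    Q=P[best];c=Q.mean(0);n=np.linalg.svd(Q-c)[2][2]
    if n[1]>0:n=-n
    print('n',n.round(3),'cnt',best.sum(),len(P),'lamp rot deg',round(np.degrees(np.arctan2(-n[1],n[2])),1),'yaw',round(np.degrees(np.arctan2(n[0],-n[1])),1),'c',c.round(3),'x/z range',Q.min(0).round(3),Q.max(0).round(3))
    return d,n,c
E
python3 - <<'E'
from h import *
from lampfit import fit
st()
fit()
E
```

```text
clock: 11.27
position: [0.4973, -0.2345, 0.1949]
tool_rot: [-0.022, -0.706, 0.052, 0.706]
force: [-0.6, 4.4, 8.0]
grip_width: 0.0113
t 11.27 p [ 0.4973 -0.2345  0.1949] R [[-0.003, -0.043, -0.999], [-0.105, -0.994, 0.043], [-0.994, 0.105, -0.002]] F [-0.6  4.4  8. ] M [ 0.72 -0.11 -0.06] g 0.0113 q [ 0.32  0.41  0.01  1.81  0.12  0.89 -1.35]
n [-0.026 -0.882  0.47 ] cnt 841 1425 lamp rot deg 62.0 yaw -1.7 c [ 0.522 -0.278  0.107] x/z range [ 0.382 -0.322  0.03 ] [ 0.604 -0.226  0.196]
```

Measured lamp rotation is about 62°, and the foot has slid back roughly 2 cm. Grip friction now exceeds the lamp's gravity moment. So I can lift the lamp slightly, turn it with the tool to about 107°, and set it down. First I'll locate the pot stack and check the grip.

```bash
python3 - <<'E'
from h import *
from lampfit import fit
D=np.load('pics/wrist1.npz');W=D['W']
k=(W[...,2]>.09)&(W[...,2]<.13)&(W[...,1]<-.42)&(W[...,0]<.6)
print('potstack',W[k].min(0),W[k].max(0))
k=(W[...,2]>.05)&(W[...,1]<-.36)&(W[...,0]>.6);print('herb',W[k].min(0),W[k].max(0))
D=np.load('pics/top0.npz');W=D['W']
k=(W[...,2]>.08)&(W[...,1]<-.4)&(W[...,1]>-.56)&(W[...,0]>.45)&(W[...,0]<.6);print('potstack top',k.sum(),W[k].min(0),W[k].max(0))
d=cam('wrist','w14.png')
d=cam('scene','s14.png')
cv2.imwrite('pics/s14.png',cv2.resize(cv2.cvtColor(d['image'][150:320,120:340],cv2.COLOR_RGB2BGR),None,fx=3.5,fy=3.5,interpolation=cv2.INTER_CUBIC))
fit()
E
```

```text
potstack [ 0.46911181 -0.53073443  0.09000376] [ 0.55254141 -0.45155355  0.11251104]
herb [ 0.6176102  -0.472315    0.05008196] [ 0.67830053 -0.38462296  0.1655919 ]
potstack top 300 [ 0.46888547 -0.53533417  0.08015529] [ 0.54954273 -0.45186611  0.11789162]
n [-0.023 -0.881  0.473] cnt 854 1439 lamp rot deg 61.7 yaw -1.5 c [ 0.524 -0.278  0.105] x/z range [ 0.382 -0.322  0.03 ] [ 0.606 -0.24   0.176]
```

View pics/w14.png

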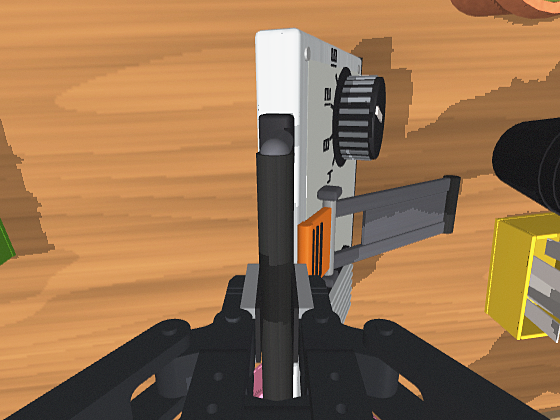

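View pics/s14.png

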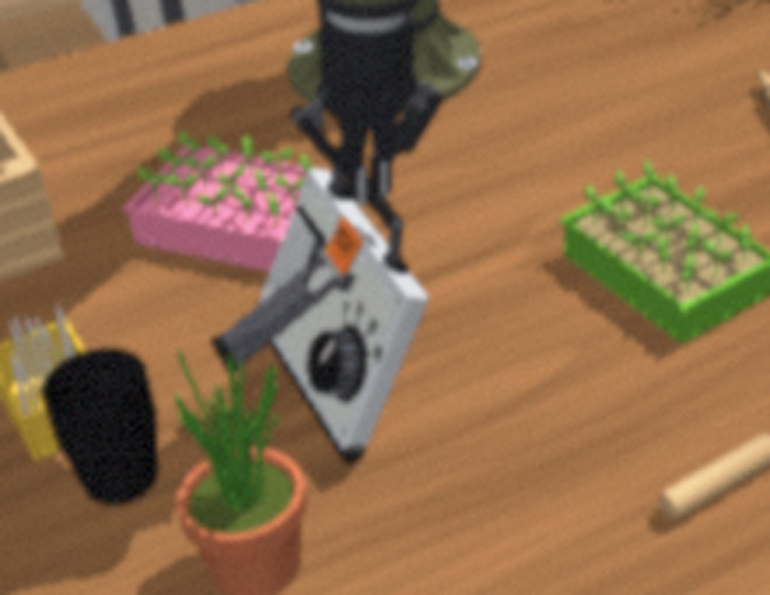

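```bash
python3 - <<'E'
from h import *
o=st()
d=cam('wrist');W=pts(d)
for v in (165,180,200,220,240,255): print(v,[np.round(W[v,u],4).tolist() for u in(268,277,285)])
k=(W[...,2]>.1)&(W[...,2]<.23);k[:160]=0;k[262:]=0;k[:,:250]=0;k[:,300:]=0
P=W[k];print(np.median(P,0),P[:,2].max())
E
```

```text
t 11.47 p [ 0.4973 -0.2337  0.1945] R [[-0.004, -0.042, -0.999], [-0.104, -0.994, 0.042], [-0.995, 0.104, -0.001]] F [-1.3  3.7  8.9] M [ 0.64 -0.11 -0.05] g 0.0116 q [ 0.32  0.41  0.01  1.81  0.12  0.89 -1.35]
165 [[0.5528, -0.2332, 0.1964], [0.5527, -0.2364, 0.1965], [0.5527, -0.2391, 0.1976]]
180 [[0.5474, -0.2329, 0.1963], [0.5476, -0.236, 0.1981], [0.547, -0.2391, 0.1965]]
200 [[0.5404, -0.2325, 0.198], [0.5403, -0.2357, 0.1982], [0.5393, -0.2389, 0.1958]]
220 [[0.5323, -0.2322, 0.1964], [0.5322, -0.2355, 0.197], [0.5319, -0.2385, 0.1967]]
240 [[0.5241, -0.2318, 0.196], [0.5241, -0.2352, 0.1966], [0.5238, -0.2382, 0.1966]]
255 [[0.5184, -0.2314, 0.197], [0.5182, -0.2349, 0.1973], [0.5178, -0.238, 0.197]]
[ 0.53428998 -0.23610057  0.1960891 ] 0.19922019462528373
```

The bar has crept about 7 mm towards the fingertips. Its axis is now about 3.5 mm ahead of the TCP at z 0.191, which explains the pressing. From here I'll turn the tool rigidly with the lamp, hover the foot a few millimetres off the table, then set it down.

```bash
cat > arc2.py <<'E'
import numpy as np
th=np.arange(62,108,3.);n=len(th)
al=-6+np.minimum(1,np.arange(n))*2+ (th-62)
h=np.array([0,1,2,4,6]+[6]*(n-5)); sh=np.clip(np.arange(n)-4,0,10)*1.0
ph=np.radians(th+4.354);r=197.57
B=np.stack([r*np.cos(ph)-11*np.radians(th)+sh,11+r*np.sin(ph)+h],-1)
a=np.radians(al);X=np.stack([np.sin(a),-np.cos(a)],-1);Y=np.stack([-np.cos(a),-np.sin(a)],-1)
T=B-3.5*X
for i in range(1,n):
    d=T[i]-T[i-1]
    print(int(th[i]),'al',al[i],'rz',round(al[i-1]-al[i],1),'tx',round(d@X[i-1],1),'ty',round(d@Y[i-1],1),'| TCP ds',round(T[i,0]-T[0,0],1),'dz',round(T[i,1]-T[0,1],1))
E
python3 arc2.py
```

```text
65 al -1.0 rz -5.0 tx -3.8 ty 10.9 | TCP ds -10.5 dz 4.9
68 al 2.0 rz -3.0 tx -4.2 ty 10.6 | TCP ds -21.0 dz 9.3
71 al 5.0 rz -3.0 tx -5.2 ty 10.5 | TCP ds -31.7 dz 14.2
74 al 8.0 rz -3.0 tx -5.3 ty 10.4 | TCP ds -42.5 dz 18.5
77 al 11.0 rz -3.0 tx -3.2 ty 9.6 | TCP ds -52.5 dz 20.3
80 al 14.0 rz -3.0 tx -3.1 ty 9.6 | TCP ds -62.5 dz 21.5
83 al 17.0 rz -3.0 tx -3.1 ty 9.6 | TCP ds -72.5 dz 22.2
86 al 20.0 rz -3.0 tx -3.1 ty 9.6 | TCP ds -82.6 dz 22.4
89 al 23.0 rz -3.0 tx -3.1 ty 9.6 | TCP ds -92.7 dz 22.0
92 al 26.0 rz -3.0 tx -3.1 ty 9.6 | TCP ds -102.8 dz 21.0
95 al 29.0 rz -3.0 tx -3.0 ty 9.6 | TCP ds -112.8 dz 19.5
98 al 32.0 rz -3.0 tx -3.0 ty 9.6 | TCP ds -122.6 dz 17.5
101 al 35.0 rz -3.0 tx -3.0 ty 9.7 | TCP ds -132.4 dz 14.9
104 al 38.0 rz -3.0 tx -3.0 ty 9.7 | TCP ds -142.0 dz 11.8
107 al 41.0 rz -3.0 tx -3.6 ty 10.5 | TCP ds -152.5 dz 8.2
```

```bash

python3 -m inch '[[0,0,-5,-0.0038,0.0105,0,0],[0,0,-3,-0.0044,0.0106,0,0],[0,0,-3,-0.0052,0.0105,0,0],[0,0,-3,-0.0053,0.0104,0,0],[0,0,0,0,0,0,0]]'
python3 - <<'E'
from h import *
from lampfit import fit
go([.4973-.0425*.042,-.2337-.0425,.1945+.0185])
fit()
d=cam('wrist');W=pts(d)
k=(W[...,2]>.1)&(W[...,2]<.25);k[:160]=0;k[262:]=0;k[:,:250]=0;k[:,300:]=0
P=W[k];print(np.median(P,0),P[:,2].max())
d=cam('scene')
cv2.imwrite('pics/s15.png',cv2.resize(cv2.cvtColor(d['image'][150:320,120:340],cv2.COLOR_RGB2BGR),None,fx=3.5,fy=3.5,interpolation=cv2.INTER_CUBIC))
E
```

```text
clock: 11.93
position: [0.4923, -0.2814, 0.2107]
tool_rot: [0.067, -0.705, -0.032, 0.706]
force: [0.6, -2.8, -8.7]
grip_width: 0.0114
t 11.93 p [ 0.4923 -0.2814  0.2107] R [[0.002, -0.05, -0.999], [0.14, -0.989, 0.049], [-0.99, -0.14, 0.005]] F [ 0.6 -2.8 -8.7] M [-0.85  0.03 -0.03] g 0.0114 q [ 0.6   0.48 -0.07  1.64 -0.1   1.09 -1.04]
tool shift [-0.0016 -0.0056 -0.0029]
n [-0.051 -0.963  0.263] cnt 614 1086 lamp rot deg 74.7 yaw -3.0 c [ 0.523 -0.304  0.117] x/z range [ 0.378 -0.332  0.03 ] [ 0.599 -0.274  0.221]
[ 0.52958125 -0.28354876  0.21065416] 0.2137501158558861
```

View pics/s15.png

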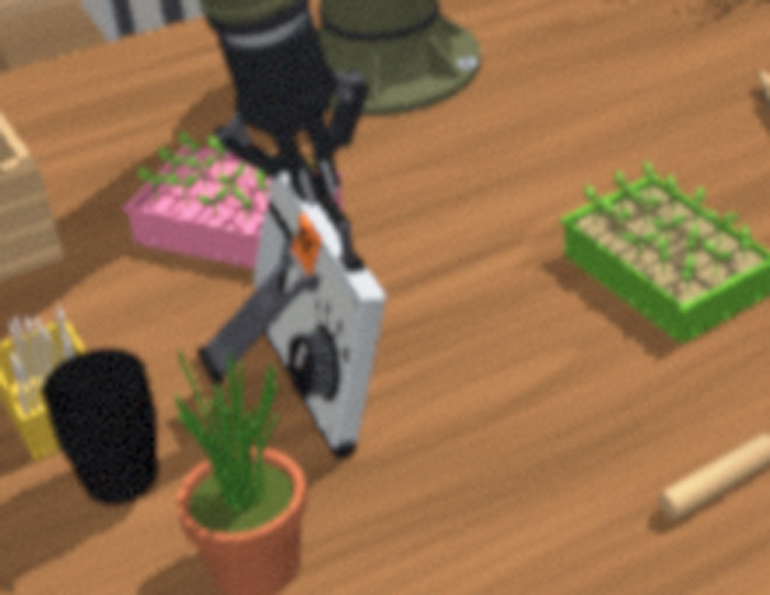

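The gripper now carries the whole lamp at 75° (Fz −8.7 N), rigid in the grip. Continuing the turn with the lamp hanging.

```bash

python3 -m inch '[[0,0,-3,-0.0032,0.009,0,0],[0,0,-3,-0.0031,0.009,0,0],[0,0,-3,-0.0031,0.009,0,0],[0,0,-3,-0.0031,0.009,0,0],[0,0,-3,-0.0031,0.009,0,0],[0,0,-3,-0.0031,0.009,0,0],[0,0,0,0,0,0,0]]'
python3 - <<'E'
from h import *
from lampfit import fit
go([.4973-.1028*.042,-.2337-.1028,.1945+.021])
fit()
d=cam('wrist','w16.png');W=pts(d)
k=(W[...,2]>.1)&(W[...,2]<.25);k[:160]=0;k[262:]=0;k[:,:250]=0;k[:,300:]=0
P=W[k];print(np.median(P,0),P[:,2].max())
d=cam('scene')
cv2.imwrite('pics/s16.png',cv2.resize(cv2.cvtColor(d['image'][150:320,120:340],cv2.COLOR_RGB2BGR),None,fx=3.5,fy=3.5,interpolation=cv2.INTER_CUBIC))
E
```

```text
clock: 12.67
position: [0.4914, -0.3352, 0.2131]
tool_rot: [-0.175, 0.691, 0.143, -0.687]
force: [-1.0, -1.9, -10.5]
grip_width: 0.0114
t 12.67 p [ 0.4914 -0.3352  0.2131] R [[0.016, -0.043, -0.999], [0.439, -0.897, 0.045], [-0.898, -0.439, 0.005]] F [ -1.   -1.9 -10.5] M [-1.79  0.17  0.02] g 0.0114 q [ 0.83  0.65 -0.14  1.4  -0.27  1.39 -0.82]
tool shift [-0.0027  0.     -0.0016]
n [-0.    -1.    -0.017] cnt 302 674 lamp rot deg 91.0 yaw -0.0 c [ 0.542 -0.333  0.12 ] x/z range [ 0.397 -0.337  0.03 ] [ 0.601 -0.329  0.214]
[ 0.52889401 -0.33716483  0.21394482] 0.21731600807583626
```

View pics/s16.png

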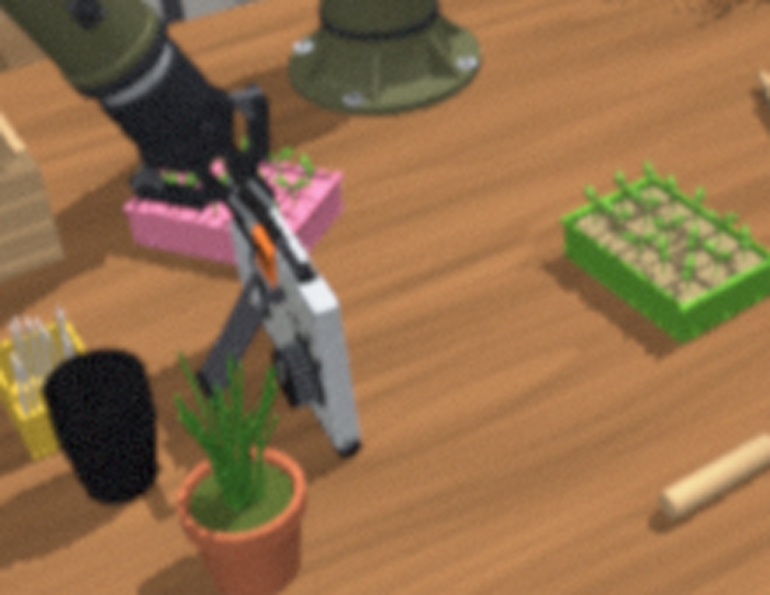

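The lamp is at about 91° and hovering, with the leg still out. Continuing to about 106°.

```bash

python3 -m inch '[[0,0,-3,-0.0035,0.0092,0,0],[0,0,-3,-0.0032,0.0094,0,0],[0,0,-3,-0.0032,0.0094,0,0],[0,0,-3,-0.003,0.0096,0,0],[0,0,-3,-0.003,0.0096,0,0],[0,0,0,0,0,0,0]]'
python3 - <<'E'
from h import *
go([.4973-.1525*.042,-.2337-.1525,.1945+.0082])
d=cam('wrist','w17.png');W=pts(d)
k=(W[...,2]>.1)&(W[...,2]<.25);k[:160]=0;k[262:]=0;k[:,:250]=0;k[:,300:]=0
P=W[k];print(np.median(P,0),P[:,2].max())
d=cam('scene');np.savez('pics/s17.npz',W=pts(d),I=d['image'])
cv2.imwrite('pics/s17.png',cv2.resize(cv2.cvtColor(d['image'][150:320,120:340],cv2.COLOR_RGB2BGR),None,fx=3.5,fy=3.5,interpolation=cv2.INTER_CUBIC))
E
```

```text
clock: 13.32
position: [0.4901, -0.3821, 0.2017]
tool_rot: [-0.263, 0.666, 0.233, -0.658]
force: [-3.8, -1.5, -6.9]
grip_width: 0.0112
t 13.32 p [ 0.4901 -0.3821  0.2017] R [[0.026, -0.036, -0.999], [0.656, -0.753, 0.044], [-0.754, -0.657, 0.004]] F [-3.8 -1.5 -6.9] M [-2.26  0.29  0.36] g 0.0112 q [ 0.95  0.85 -0.18  1.17 -0.36  1.65 -0.75]
tool shift [-0.0034  0.0024 -0.001 ]
[ 0.52715359 -0.38617983  0.20192755] 0.2053903823781119
```

View pics/s17.png

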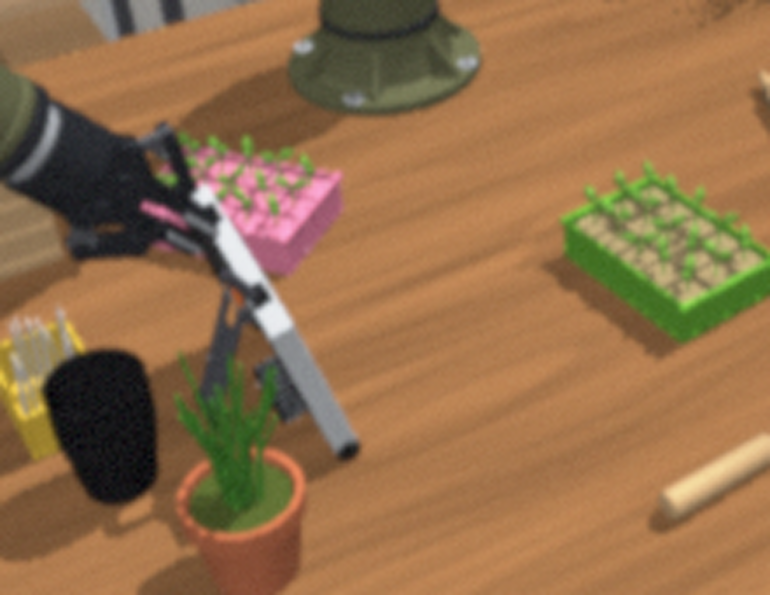

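View pics/w17.png

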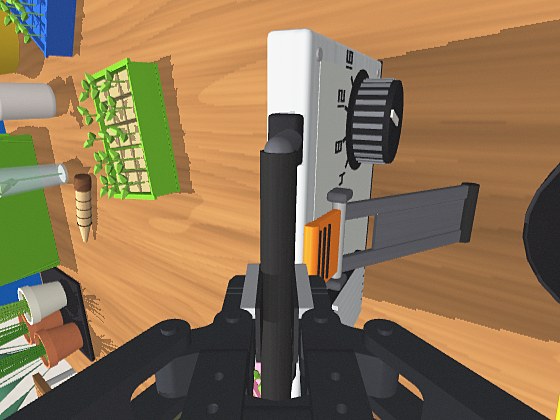

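The lamp leans at about 107° with the leg fully out and the foot a few millimetres up. Lowering vertically in small steps.

```bash

python3 -m inch '[[0,0,0,0.0011,0.001,0,0],[0,0,0,0.0011,0.001,0,0],[0,0,0,0.0008,0.0007,0,0],[0,0,0,0,0,0,0]]'
python3 -m inch '[[0,0,0,0.0008,0.0007,0,0],[0,0,0,0,0,0,0]]'
python3 - <<'E'
from h import *
o=st()
W=np.load('pics/s17.npz')['W'];I=np.load('pics/s17.npz')['I']
d=cam('top','t18.png');np.savez('pics/t18.npz',W=pts(d),I=d['image'])
cv2.imwrite('pics/t18.png',cv2.resize(cv2.cvtColor(d['image'][160:300,220:480],cv2.COLOR_RGB2BGR),None,fx=3,fy=3,interpolation=cv2.INTER_CUBIC))
E
```

```text
clock: 13.75
position: [0.4913, -0.3799, 0.2017]
tool_rot: [-0.261, 0.668, 0.234, -0.657]
force: [-1.7, -0.5, -6.8]
grip_width: 0.0114
clock: 13.92
position: [0.4906, -0.3808, 0.2008]
tool_rot: [-0.261, 0.668, 0.234, -0.657]
force: [-5.0, -2.7, 0.7]
grip_width: 0.0119
t 13.92 p [ 0.4906 -0.3808  0.2008] R [[0.027, -0.031, -0.999], [0.655, -0.755, 0.042], [-0.755, -0.655, -0.0]] F [-5.  -2.7  0.7] M [-1.26  0.63  0.6 ] g 0.0119 q [ 0.95  0.85 -0.18  1.17 -0.36  1.65 -0.75]
```

View pics/t18.png

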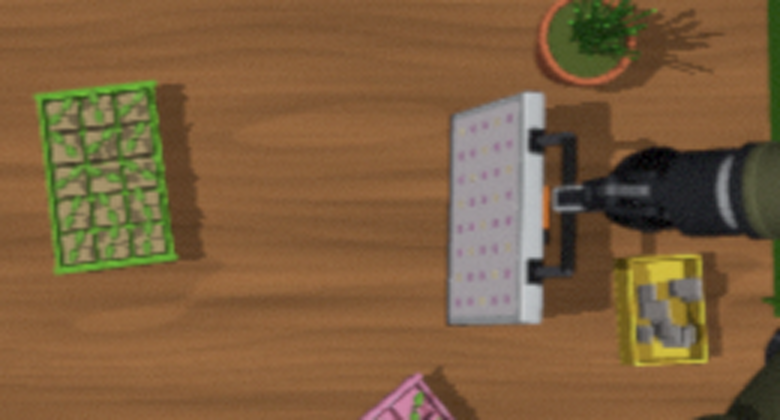

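```bash
cat > facefit.py <<'E'
from h import *
def face(f=None):
    d=cam('top',f);W=pts(d);I=d['image']
    m=(I.min(-1)>90)&(W[...,2]>.02)&(W[...,2]<.19)&(W[...,0]>.36)&(W[...,0]<.63)&(W[...,1]<-.2)&(W[...,1]>-.42)
    P=W[m];rng=np.random.default_rng(0);best=None
    for _ in range(500):
        a,b,c=P[rng.choice(len(P),3,False)];n=np.cross(b-a,c-a);l=np.linalg.norm(n)
        if l<1e-5: continue
        n/=l;k=abs((P-a)@n)<.003
        if best is None or k.sum()>best.sum():best=k
    Q=P[best];c=Q.mean(0);n=np.linalg.svd(Q-c)[2][2]
    if n[1]<0:n=-n
    # face: n = -lamp z. foot axis at lamp z=+.011 -> F = plane point - .011 n ; height .011
    lean=np.degrees(np.arctan2(n[2],n[1])); 
    up=np.array([-n[0]*n[2],-n[1]*n[2],1-n[2]**2]);up/=np.linalg.norm(up)
    xm=(Q[:,0].min()+Q[:,0].max())/2; c=c+np.cross(n,up)*0
    t=(.011+.011*n[2]-c[2])/up[2]; F=c+up*t-.011*n
    print('cnt',best.sum(),len(P),'n',n.round(3),'lean',round(lean,1),'faceyaw(az n)',round(np.degrees(np.arctan2(n[1],n[0])),1),'x rng',Q.min(0).round(3),Q.max(0).round(3),'foot',F.round(4),'xmid',round(xm,4))
    return d,W
E
python3 - <<'E'
from facefit import *
face()
d=cam('scene')
cv2.imwrite('pics/s18.png',cv2.resize(cv2.cvtColor(d['image'][190:300,160:280],cv2.COLOR_RGB2BGR),None,fx=5,fy=5,interpolation=cv2.INTER_CUBIC))
E
```

```text
cnt 1731 2158 n [0.044 0.963 0.267] lean 15.5 faceyaw(az n) 87.4 x rng [ 0.379 -0.352  0.02 ] [ 0.597 -0.297  0.176] foot [ 0.4874 -0.3127  0.011 ] xmid 0.4878
```

View pics/s18.png

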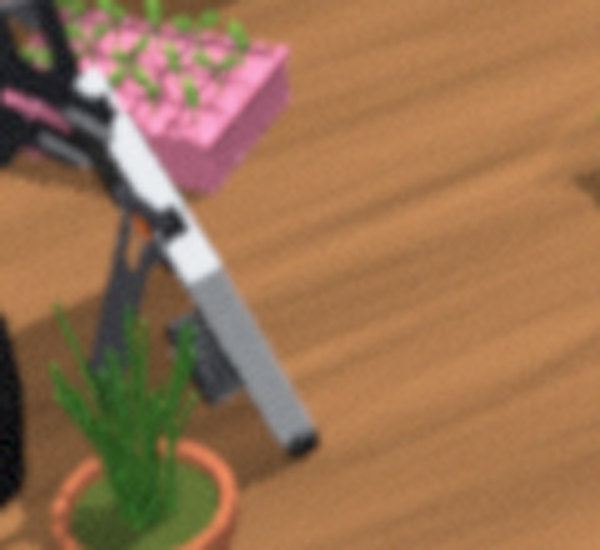

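The face leans 15.5° against the required 17°, and the rail is on the table at y≈−0.313. One more degree or so back and down to seat the kickstand.

```bash

python3 -m inch '[[0,0,-0.7,-0.0009,0.0025,0,0],[0,0,-0.7,-0.0009,0.0025,0,0],[0,0,0,0,0,0,0],[0,0,0,0,0,0,0]]'
python3 - <<'E'
from facefit import *
st();face()
E
```

```text
clock: 14.4
position: [0.4899, -0.3868, 0.1982]
tool_rot: [-0.27, 0.664, 0.241, -0.654]
force: [-5.9, -3.5, 5.0]
grip_width: 0.0115
t 14.4 p [ 0.4899 -0.3868  0.1982] R [[0.029, -0.032, -0.999], [0.674, -0.738, 0.043], [-0.738, -0.674, 0.001]] F [-5.9 -3.5  5. ] M [-0.94  0.9   0.88] g 0.0115 q [ 0.97  0.87 -0.19  1.15 -0.37  1.67 -0.75]
cnt 1814 2261 n [0.046 0.954 0.297] lean 17.3 faceyaw(az n) 87.3 x rng [ 0.379 -0.358  0.02 ] [ 0.596 -0.298  0.174] foot [ 0.4873 -0.3128  0.011 ] xmid 0.4875
```

The lamp leans 17.3°. A side force of 6 N remains, so I'll relieve it before opening.

```bash

python3 -m inch '[[0,0,0,0,0,0.0015,0],[0,0,0,-0.0002,-0.0003,0.001,0],[0,0,0,0,0,0,0]]'
python3 - <<'E'
from facefit import *
st();face()
E
```

```text
clock: 14.7
position: [0.4882, -0.3857, 0.1978]
tool_rot: [-0.27, 0.665, 0.242, -0.654]
force: [-3.3, -2.7, -1.2]
grip_width: 0.0112
t 14.7 p [ 0.4882 -0.3857  0.1978] R [[0.029, -0.031, -0.999], [0.674, -0.738, 0.043], [-0.738, -0.674, -0.0]] F [-3.3 -2.7 -1.2] M [-1.44  0.35  0.42] g 0.0112 q [ 0.97  0.87 -0.19  1.15 -0.37  1.67 -0.74]
cnt 1802 2257 n [0.052 0.955 0.293] lean 17.1 faceyaw(az n) 86.9 x rng [ 0.379 -0.358  0.02 ] [ 0.597 -0.297  0.172] foot [ 0.4868 -0.3126  0.011 ] xmid 0.4879
```

```bash

python3 -m inch '[[0,0,0,0,0,0,18],[0,0,0,0,0,0,22],[0,0,0,0,0,0,28],[0,0,0,0,0,0,34],[0,0,0,0,0,0,34]]'
python3 - <<'E'
from facefit import *
st();face()
cam('wrist','w20.png')
E
```

```text
clock: 15.17
position: [0.4888, -0.3849, 0.1981]
tool_rot: [-0.269, 0.664, 0.242, -0.654]
force: [-0.3, -0.9, 0.8]
grip_width: 0.0288
t 15.17 p [ 0.4888 -0.3849  0.1981] R [[0.028, -0.03, -0.999], [0.674, -0.737, 0.041], [-0.738, -0.675, -0.001]] F [-0.3 -0.9  0.8] M [-0.8   0.05 -0.01] g 0.0288 q [ 0.97  0.86 -0.19  1.15 -0.37  1.67 -0.74]
cnt 1787 2248 n [0.045 0.955 0.294] lean 17.1 faceyaw(az n) 87.3 x rng [ 0.376 -0.358  0.02 ] [ 0.596 -0.3    0.172] foot [ 0.4862 -0.3133  0.011 ] xmid 0.4859
```

View pics/w20.png

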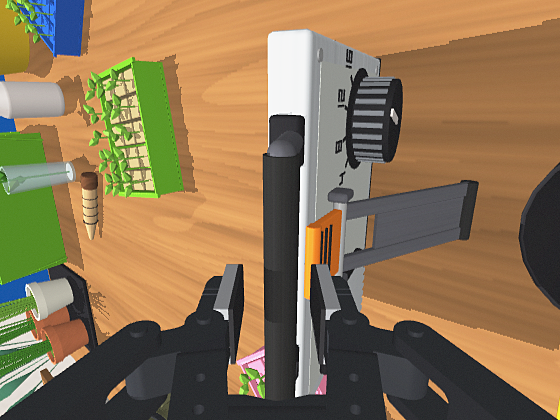

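The lamp stands by itself at 17.1° with the pads clear of the bar at (283,250). Retracting along the tool axis, straightening the tool and rising.

```bash

python3 -m inch '[[0,0,0,-0.01,0,0,34],[0,0,0,-0.02,0,0,34],[0,0,0,-0.03,0,0,34],[0,0,0,-0.03,0,0,34],[0,0,0,-0.03,-0.02,0,34],[0,0,6,-0.02,-0.02,0,34],[0,0,7,0,-0.01,0,34],[0,0,7,0,-0.01,0,34],[0,0,7,0,-0.01,0,34],[0,0,7,0,-0.01,0,34],[0,0,7,0,0,0,34],[0,0,0,0,0,0,34]]'
python3 - <<'E'
from facefit import *
go([.70,.05,.3],90)
d,W=face()
I=d['image'];h=cv2.cvtColor(I,cv2.COLOR_RGB2HSV)
m=(W[...,2]>.03)&(W[...,2]<.06);m[:175]=0;m[265:]=0;m[:,:225]=0;m[:,285:]=0
m&=(h[...,0]>30)&(h[...,0]<85)&(h[...,1]>100)
r=cv2.minAreaRect(W[m][:,:2].astype(np.float32));print('tray',r,cv2.boxPoints(r).round(3).tolist())
d=cam('scene')
cv2.imwrite('pics/s21.png',d['image'][...,::-1])
E
```

```text
clock: 16.27
position: [0.4904, -0.4028, 0.3266]
tool_rot: [0.017, -0.707, 0.0, 0.707]
force: [0.4, 0.8, 1.7]
grip_width: 0.0289
t 16.27 p [ 0.4904 -0.4028  0.3266] R [[-0.0, -0.024, -1.0], [0.024, -0.999, 0.024], [-1.0, -0.024, 0.001]] F [0.4 0.8 1.7] M [ 0.02 -0.07 -0.  ] g 0.0289 q [ 0.8   0.49 -0.25  1.31  0.1   1.38 -1.03]
tool shift [ 0.0375 -0.457  -0.1986]
az -91.4 rx -1.4
cnt 1777 2255 n [0.042 0.954 0.298] lean 17.3 faceyaw(az n) 87.5 x rng [ 0.376 -0.358  0.02 ] [ 0.595 -0.3    0.172] foot [ 0.4856 -0.3129  0.011 ] xmid 0.4857
tray ((0.5294124484062195, 0.054946865886449814), (0.18692904710769653, 0.12280930578708649), 6.732221603393555) [[0.42899999022483826, 0.10499999672174454], [0.4440000057220459, -0.017000000923871994], [0.6290000081062317, 0.004999999888241291], [0.6150000095367432, 0.12700000405311584]]
```

View pics/s21.png

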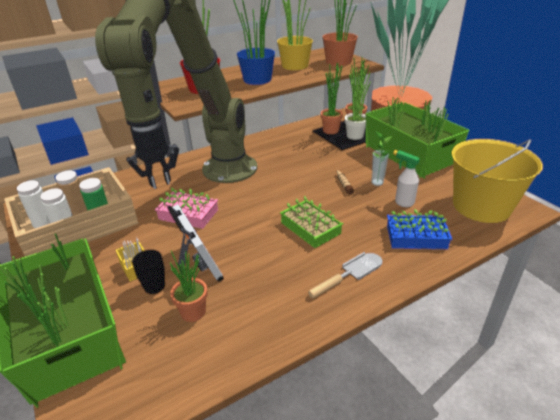

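The lamp stands alone with its foot at (0.486, −0.313), face normal at 87.5° azimuth, and nothing else moved. The tray has to go from (0.529, 0.055, 6.7°) to about (0.491, −0.201, −2.6°). I'll go over to its far side.

```bash

python3 -m inch '[[0,0,0,0,-0.03,0,60],[0,0,0,0,-0.04,0,60],[0,0,0,0,-0.041,0,100],[0,0,0,0,-0.041,0,100],[0,0,0,0,-0.041,0,100],[0,0,0,0,-0.041,0,100],[0,0,0,0,-0.041,0,100],[0,0,0,0,-0.041,0,100],[0,0,0,0,-0.041,0,100],[0,0,0,0,-0.041,0,100],[0,0,0,0,-0.041,0,100],[0,0,0,0,-0.041,0,100]]'
python3 -m inch '[[-7,0,0,0,0,0,100],[-7,0,0,0,0,0,100],[-7,0,0,0,0,0,100],[-7,0,0,0,0,0,100],[-7,0,0,0,0,0,100],[-7,0,0,0,0,0,100],[-7,0,0,0,0,0,100],[-7,0,0,0,0,0,100],[-7,0,0,0,0,0,100],[-7,0,0,0,0,0,100],[-7,0,0,0,0,0,100],[-7,0,0,0,0,0,100]]'
python3 -m inch '[[-7,0,0,0,0,0,100],[-7,0,0,0,0,0,100],[0,0,0,0,0,0,100]]'
python3 - <<'E'
from h import *
c=np.array([.5295,.055]);a=np.radians(6.7);nx=np.array([-np.sin(a),np.cos(a)])
print('far side mid',c+.06*nx, 'start',c+.1*nx)
go([*(c+.10*nx),.2],6.7)
cam('wrist','w22.png')
E
```

```text
clock: 17.37
position: [0.5049, 0.0707, 0.3373]
tool_rot: [0.025, -0.704, 0.002, 0.71]
force: [0.0, -0.3, -0.8]
grip_width: 0.0854
clock: 18.37
position: [0.5051, 0.0686, 0.3371]
tool_rot: [0.454, 0.538, 0.475, -0.527]
force: [1.1, -0.4, -0.2]
grip_width: 0.0856
clock: 18.62
position: [0.5051, 0.0686, 0.337]
tool_rot: [0.516, 0.479, 0.536, -0.466]
force: [-0.5, -0.9, -0.7]
grip_width: 0.0854
far side mid [0.52249976 0.11459024] start [0.51783293 0.15431706]
t 18.62 p [0.5051 0.0686 0.337 ] R [[-0.008, 0.994, 0.107], [0.032, 0.107, -0.994], [-0.999, -0.004, -0.033]] F [-0.5 -0.9 -0.7] M [-0.04  0.01  0.01] g 0.0854 q [ 0.4   0.32 -0.78  1.62  0.2   1.29 -0.3 ]
tool shift [ 0.1396  0.0224 -0.0793]
az 6.1 rx -0.6
```

View pics/w22.png

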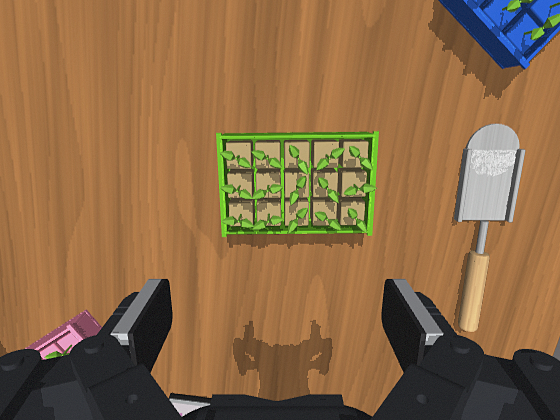

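The tray sits square between the fingers' line at (300,185), and the camera is on the side away from it. I'll move beyond the far side, tilt the tool so its body leans away from the sprouts, and go down.

```bash

python3 -m inch '[[-0.6,0,0,0.02,0.006,-0.026,100],[0,0,0,0.03,0.008,-0.03,100],[0,0,0,0.03,0.008,-0.03,100],[0,-7,0,0.03,0,0,100],[0,-7,0,0.03,0,0,100],[0,0,0,0,0,0,100],[0,0,0,0,0,0,100]]'
python3 - <<'E'
from h import *
c=np.array([.5295,.055]);a=np.radians(6.7);nx=np.array([-np.sin(a),np.cos(a)])
go([*(c+.105*nx),.1],6.7)
E
```

```text
clock: 19.25
position: [0.5145, 0.1591, 0.2005]
tool_rot: [0.58, 0.415, 0.471, -0.518]
force: [1.5, -1.0, 0.6]
grip_width: 0.0856
t 19.25 p [0.5145 0.1591 0.2005] R [[0.019, 0.993, 0.116], [-0.211, 0.117, -0.971], [-0.977, -0.006, 0.211]] F [ 1.5 -1.   0.6] M [ 0.19 -0.01  0.01] g 0.0856 q [-0.05  0.5  -0.65  1.75  0.52  1.16 -0.79]
tool shift [ 0.0983  0.0033 -0.0211]
az 6.7 rx 0.0
```

```bash

python3 -m inch '[[0,0,0,0.035,0.003,-0.0075,100],[0,0,0,0.035,0,-0.0075,100],[0,0,0,0.035,0,-0.0075,100],[0,0,0,0.035,0,-0.0075,100],[0,0,0,0.02,0,-0.004,100],[0,0,0,0.011,0,-0.002,100],[0,0,0,0,0,0,100]]'
python3 - <<'E'
from h import *
c=np.array([.5295,.055]);a=np.radians(6.7);nx=np.array([-np.sin(a),np.cos(a)])
go([*(c+.073*nx),.024],6.7)
d=cam('scene')
cv2.imwrite('pics/s23.png',cv2.resize(cv2.cvtColor(d['image'][150:270,240:400],cv2.COLOR_RGB2BGR),None,fx=4.5,fy=4.5,interpolation=cv2.INTER_CUBIC))
E
```

```text
clock: 19.83
position: [0.5192, 0.1535, 0.0266]
tool_rot: [0.579, 0.418, 0.468, -0.52]
force: [-0.0, -0.3, 0.0]
grip_width: 0.0852
t 19.83 p [0.5192 0.1535 0.0266] R [[0.02, 0.994, 0.108], [-0.211, 0.11, -0.971], [-0.977, -0.003, 0.212]] F [-0.  -0.3  0. ] M [0.23 0.   0.03] g 0.0852 q [-0.14  0.72 -0.52  1.92  0.75  0.83 -1.03]
tool shift [ 0.0081 -0.0011  0.0249]
az 6.3 rx -0.4
```

View pics/s23.png

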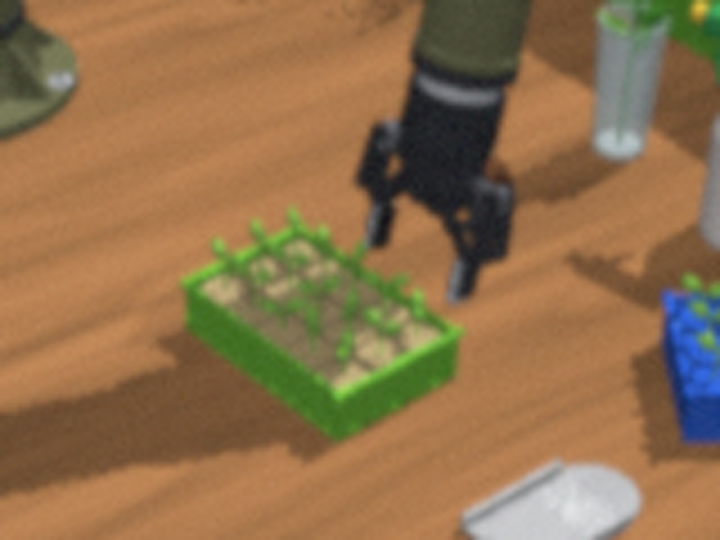

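The fingers hang just behind the tray's far side, at (375,240) and (458,295). Approaching and starting the push.

```bash

python3 -m inch '[[-0.4,0,0,0.004,0,0.012,100],[0,0,0,0.0025,0,0.008,100],[0,0,0,0.001,0,0.004,100],[0.43,0,-0.09,0.0025,-0.0026,0.0115,100],[0.43,0,-0.09,0.0025,-0.0026,0.0115,100],[0.43,0,-0.09,0.0025,-0.0026,0.0115,100],[0,0,0,0,0,0,100]]'
cat > trayfit.py <<'E'
from h import *
def tray(f=None):
    d=cam('top',f);W=pts(d);I=d['image'];h=cv2.cvtColor(I,cv2.COLOR_RGB2HSV)
    m=(W[...,2]>.03)&(W[...,2]<.056)&(h[...,0]>30)&(h[...,0]<85)&(h[...,1]>100)
    m&=(W[...,0]>.36)&(W[...,0]<.68)&(W[...,1]>-.32)&(W[...,1]<.16)
    r=cv2.minAreaRect(W[m][:,:2].astype(np.float32));b=cv2.boxPoints(r)
    e=b-np.roll(b,1,0);e=e[np.argmax((e**2).sum(1))];e=e if e[0]>0 else -e
    print('tray c',np.round(r[0],4),'size',np.round(r[1],3),'long az',round(np.degrees(np.arctan2(e[1],e[0])),1))
    return d
E
python3 - <<'E'
from trayfit import *
st();d=tray()
cv2.imwrite('pics/t24.png',cv2.resize(cv2.cvtColor(d['image'][160:300,200:400],cv2.COLOR_RGB2BGR),None,fx=3.5,fy=3.5,interpolation=cv2.INTER_CUBIC))
E
```

```text
clock: 20.47
position: [0.5184, 0.0926, 0.0264]
tool_rot: [0.576, 0.421, 0.465, -0.524]
force: [-0.5, 0.1, -1.0]
grip_width: 0.0857
t 20.47 p [0.5184 0.0926 0.0264] R [[0.019, 0.995, 0.095], [-0.212, 0.097, -0.972], [-0.977, -0.001, 0.213]] F [-0.5  0.1 -1. ] M [ 0.2   0.05 -0.06] g 0.0857 q [-0.04  0.7  -0.5   1.98  0.78  0.78 -0.98]
tray c [0.5455 0.0251] size [0.145 0.122] long az 5.0
```

View pics/t24.png

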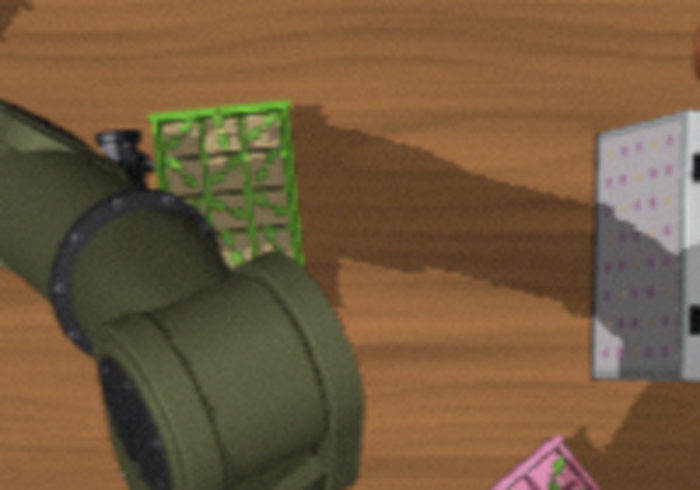

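The tray is moving with both fingers on its far side and is turning square (5°). Continuing in chunks.

```bash

python3 -m inch '[[0.42,0,-0.09,0.0026,-0.0027,0.012,100],[0.42,0,-0.09,0.0026,-0.0026,0.012,100],[0.42,0,-0.09,0.0026,-0.0025,0.012,100],[0.42,0,-0.09,0.0026,-0.0024,0.012,100],[0.42,0,-0.09,0.0026,-0.0023,0.012,100],[0.42,0,-0.09,0.0026,-0.0022,0.012,100],[0.42,0,-0.09,0.0026,-0.0021,0.012,100],[0.42,0,-0.09,0.0026,-0.002,0.012,100],[0,0,0,0,0,0,100]]'
cat > trayfit2.py <<'E'
from h import *
def trays(f=None):
    d=cam('scene',f);W=pts(d);I=d['image'];h=cv2.cvtColor(I,cv2.COLOR_RGB2HSV)
    m=(W[...,2]>.002)&(W[...,2]<.052)&(h[...,0]>40)&(h[...,0]<80)&(h[...,1]>110)
    m&=(W[...,0]>.36)&(W[...,0]<.68)&(W[...,1]>-.30)&(W[...,1]<.16)
    P=W[m];r=cv2.minAreaRect(P[:,:2].astype(np.float32));b=cv2.boxPoints(r)
    e=b-np.roll(b,1,0);e=e[np.argmax((e**2).sum(1))];e=e if e[0]>0 else -e
    print('scene tray c',np.round(r[0],4),'size',np.round(r[1],3),'long az',round(np.degrees(np.arctan2(e[1],e[0])),1),m.sum())
    return d
E
python3 - <<'E'
from trayfit import *
from trayfit2 import trays
st();tray();d=trays()
cv2.imwrite('pics/s25.png',cv2.resize(cv2.cvtColor(d['image'][150:290,160:380],cv2.COLOR_RGB2BGR),None,fx=3.5,fy=3.5,interpolation=cv2.INTER_CUBIC))
E
```

```text
clock: 21.27
position: [0.5063, -0.0062, 0.0259]
tool_rot: [0.56, 0.434, 0.452, -0.541]
force: [-0.3, -1.0, -0.1]
grip_width: 0.0851
t 21.27 p [ 0.5063 -0.0062  0.0259] R [[0.006, 0.999, 0.037], [-0.213, 0.038, -0.976], [-0.977, -0.002, 0.213]] F [-0.3 -1.  -0.1] M [ 0.25  0.06 -0.01] g 0.0851 q [ 0.12  0.67 -0.46  2.05  0.81  0.7  -0.91]
tray c [ 0.5271 -0.0748] size [0.151 0.124] long az 1.8
scene tray c [ 0.511  -0.0745] size [0.14  0.192] long az -1.3 713
```

View pics/s25.png

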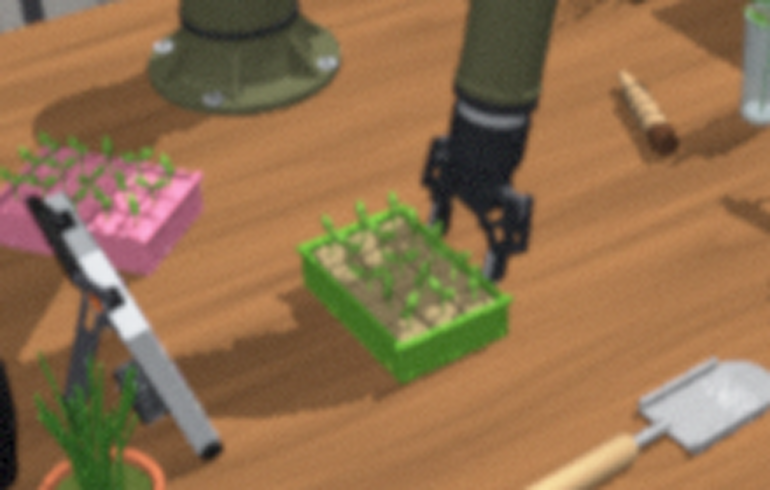

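The tray is at about (0.510, −0.075), 2°, aligned with the fingers. Continuing 7 rows more, then checking.

```bash

python3 -m inch '[[0.42,0,-0.09,0.0025,-0.0017,0.0112,100],[0.42,0,-0.09,0.0025,-0.0016,0.0112,100],[0.42,0,-0.09,0.0025,-0.0015,0.0112,100],[0.42,0,-0.09,0.0025,-0.0014,0.0112,100],[0.42,0,-0.09,0.0025,-0.0013,0.0112,100],[0.42,0,-0.09,0.0025,-0.0012,0.0112,100],[0.42,0,-0.09,0.0025,-0.0011,0.0112,100],[0,0,0,0,0,0,100]]'
python3 - <<'E'
from trayfit import *
from trayfit2 import trays
st();d=tray();trays()
cv2.imwrite('pics/t26.png',cv2.resize(cv2.cvtColor(d['image'][160:300,220:420],cv2.COLOR_RGB2BGR),None,fx=3.5,fy=3.5,interpolation=cv2.INTER_CUBIC))
E
```

```text
clock: 22.03
position: [0.4982, -0.086, 0.0254]
tool_rot: [-0.546, -0.446, -0.441, 0.555]
force: [0.2, -0.1, 0.2]
grip_width: 0.0852
t 22.03 p [ 0.4982 -0.086   0.0254] R [[-0.005, 1.0, -0.013], [-0.213, -0.014, -0.977], [-0.977, -0.002, 0.213]] F [ 0.2 -0.1  0.2] M [ 0.27 -0.02  0.06] g 0.0852 q [ 0.26  0.66 -0.44  2.08  0.84  0.66 -0.83]
tray c [ 0.5001 -0.1551] size [0.125 0.183] long az -1.8
scene tray c [ 0.4989 -0.1536] size [0.134 0.191] long az -0.9 720
```

View pics/t26.png

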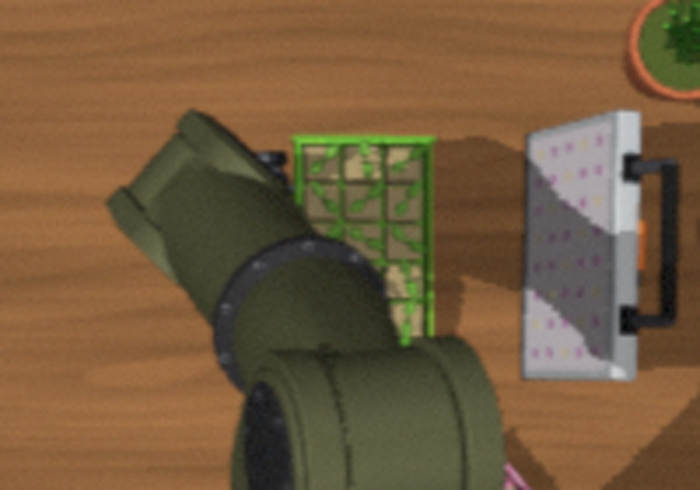

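The tray is at about (0.500, −0.155) and nearly square. A last push of 46 mm remains.

```bash

python3 -m inch '[[0.4,0,-0.09,0.0025,-0.0018,0.0112,100],[0.4,0,-0.09,0.0025,-0.0018,0.0112,100],[0.4,0,-0.09,0.0022,-0.0015,0.01,100],[0.2,0,-0.04,0.0015,-0.0012,0.007,100],[0,0,0,0.001,-0.0007,0.0045,100],[0,0,0,0,0,0,100],[0,0,0,0,0,0,100]]'
python3 - <<'E'
from trayfit import *
from trayfit2 import trays
from facefit import face
st();d=tray();trays();face()
E
```

```text
clock: 22.72
position: [0.4894, -0.1304, 0.025]
tool_rot: [-0.539, -0.451, -0.436, 0.562]
force: [-1.0, 0.1, -0.7]
grip_width: 0.0857
t 22.72 p [ 0.4894 -0.1304  0.025 ] R [[-0.012, 0.999, -0.037], [-0.213, -0.039, -0.976], [-0.977, -0.004, 0.213]] F [-1.   0.1 -0.7] M [ 0.21 -0.02  0.02] g 0.0857 q [ 0.34  0.65 -0.42  2.09  0.85  0.64 -0.78]
tray c [ 0.4893 -0.2014] size [0.124 0.185] long az -1.9
scene tray c [ 0.4897 -0.1982] size [0.132 0.193] long az -2.4 710
cnt 1200 1673 n [0.043 0.956 0.291] lean 17.0 faceyaw(az n) 87.4 x rng [ 0.376 -0.356  0.02 ] [ 0.595 -0.298  0.172] foot [ 0.4865 -0.3134  0.011 ] xmid 0.4856
```

The tray centre is 112 mm from the rail, centred and square. Backing away, rising and doing a final check.

```bash

python3 -m inch '[[0,0,0,-0.0025,0,-0.0115,100],[0,0,0,-0.0045,0,-0.02,100],[0,0,0,-0.006,0,-0.028,100],[0,0,0,-0.03,0,-0.01,100],[0,0,0,-0.04,0,-0.01,100],[0,0,0,-0.04,0,-0.01,100],[0,0,0,-0.04,0,-0.01,100],[0,0,0,-0.03,0,-0.03,100],[0,0,0,0,0,-0.04,100],[0,0,0,0,0,-0.04,100],[0,0,0,0,0,0,100],[0,0,0,0,0,0,100]]'
python3 - <<'E'
from trayfit import *
from trayfit2 import trays
from facefit import face
st();d=tray('t28.png');trays('s28.png');face()
E
```

```text
clock: 23.87
position: [0.4986, 0.1192, 0.1684]
tool_rot: [-0.541, -0.45, -0.438, 0.56]
force: [0.0, -1.2, -0.4]
grip_width: 0.0854
t 23.87 p [0.4986 0.1192 0.1684] R [[-0.01, 0.999, -0.03], [-0.211, -0.031, -0.977], [-0.977, -0.004, 0.211]] F [ 0.  -1.2 -0.4] M [ 0.23 -0.1   0.03] g 0.0854 q [ 0.    0.51 -0.62  1.84  0.53  1.07 -0.91]
tray c [ 0.4886 -0.2013] size [0.126 0.187] long az -2.1
scene tray c [ 0.4884 -0.2037] size [0.123 0.192] long az -1.9 710
cnt 1288 1806 n [0.044 0.955 0.293] lean 17.1 faceyaw(az n) 87.4 x rng [ 0.379 -0.358  0.02 ] [ 0.596 -0.3    0.173] foot [ 0.5066 -0.3143  0.011 ] xmid 0.4873
```

View pics/t28.png

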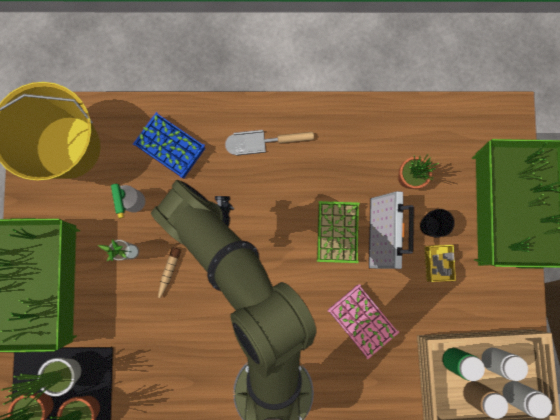

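View pics/s28.png

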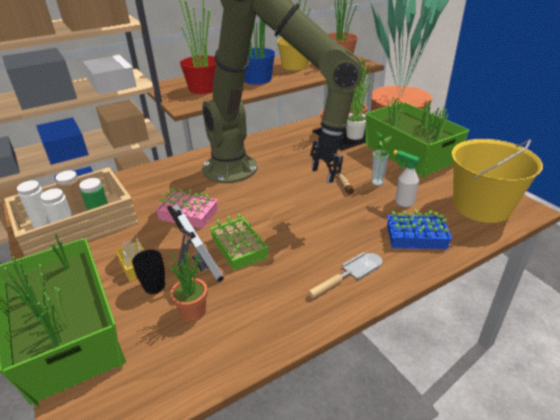

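In the top view the tray at (338,232) stands squarely in front of the lamp at (390,230) with a visible gap, and the bystanders are where they started. Handing in.

```bash
python3 - <<'E'
from h import *
print(bot.job_done())
E
```

```text
the job is handed in; nothing more can be done
None
```

I set the lamp up and slid the tray in front of it, then handed the job in at about 24 s of the 72 s allowed. The hand-in gives no verdict, so what follows rests on my own last measurements.

- **Dial:** I turned it from 8 to 12 and the wrist camera showed the pointer on the 12 mark. It was not measured again after the lamp was stood up; it still looked right in the wrist view at release.
- **Kickstand:** I pressed the lever to its stop (16 N on the last step, above the 3–7 N stated). The leg then measured 35.7° (0.62 rad), fully out.
- **Lamp:** it stands by itself on the foot rail and kickstand, leaning back 17.1°, and kept that lean from release to hand-in.
- **Tray:** its centre is at about (0.489, −0.201). That is roughly 112 mm from the rail's middle, within a few millimetres of the lamp's centre line and about 1° from square, with a visible gap to the lamp.
- **Bystanders:** by eye in the final pictures they are where they started.

**What did not go to plan:**
- **Lifting:** the bar crept about 7 mm in the fingers and the foot slid back about 2 cm. For a moment I pressed down with 37 N. I then lifted the lamp slightly, turned it with the tool and set it down.
- **Last foot reading:** the final camera fit put the foot's x at 0.507, against 0.486–0.487 before. I put this down to part of the face being shadowed or hidden: the casing's own mid-point (0.487) did not change, and either value leaves the tray within limits.

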